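# Load the edge sander's idler and hold its tensioner back for a new band

## Task

Get the small edge sander ready for a new sanding band: stack the idler squarely in the pocket between its four guide posts - plain drum first, then the spacer ring, then the hubbed cap with its hub up - and let go of it. Then push the sprung tensioner arm back by its upright paddle, past the click of its pawl and on until it is nearly at its stop, so that it no longer leans on the pawl, and finish while still holding it there against its spring with the gripper. Leave everything else on the bench where it is.

Things in the scene. Friction and masses are not known exactly. Their poses are not given: they have to be found in the camera images.
- sander: Grey edge sander, fixed. Bed 18 mm thick, spans x -80 to 190, y -145 to 200 mm. Origin on the bench under the arm's pivot; x points away from the robot to the motor housing (near face at x = 100 mm, 62 mm high; rubber drive drum on it at x = 142, y = -50 mm, to 102 mm high), y left, z up. Heights here are above the bench.
- pocket (a point): Centre of the idler pocket's floor on the bed, 18 mm above the bench, at x 0, y -95 mm of the sander, axes as the sander's. Four steel posts round it, 10 mm thick, 58 mm tall (top 8 mm tapered), stand 36 mm from the centre on the diagonals (45 deg): a 56 mm disc has 2.8 mm to spare all round. Fingers fit down the 40 mm gaps between posts on the sander's x and y sides.
- drum_mid (a point): Centre (half-way up) of the plain solid aluminium drum, 56 mm across, 30 mm tall, with a flat dark 20 mm spot on top, standing on the bench; its z is up. Goes in first: in place its centre is 15 mm above the pocket floor.
- spacer_mid (a point): Centre (half-way up) of the aluminium spacer ring, 56 mm outside, 32 mm hole, 16 mm tall, lying flat on the bench; its z is up. Goes on the drum: in place its centre is 38 mm above the pocket floor.
- cap_mid (a point): Centre (half-way up) of the round hub of the aluminium cap: a disc 56 mm across and 12 mm thick with a hub 24 mm across and 16 mm tall on top of it, lying on the bench hub up; its z is up along the hub. This point is 20 mm above the cap's underside. Goes on the spacer: in place this point is 66 mm above the pocket floor.
- pivot (a point): On the tensioner arm's upright pivot axis, 33 mm above the bench. The pivot boss is 26 mm across.
- paddle (a point): Centre of the tensioner arm's paddle: upright steel plate 105 mm from the pivot, 12 mm thick along its motion, 32 mm wide along the arm, 38 to 86 mm above the bench (this point 61 mm). Push it on its near (sander -x) face or pinch its thickness; it moves on an arc about the pivot. The arm is a 16 mm wide bar 28 to 38 mm up, with a 22 mm roller, 68 mm high, 45 mm from the pivot.
- tensioner (a joint): Arm angle, rad. At 0 (rest) the arm points from the pivot along the sander's +y, leaning 0.30 rad to its -x; grows as the paddle goes to +x (clockwise from above); stop at 0.60. Spring at the paddle: 5 N at 0, 10 N at 0.55. From 0.26 its tip lifts the pawl (about 5 N more); at 0.40 the pawl clicks in behind it; let go, it leans on the pawl at 0.40. Nearly at its stop: over 0.46.
- pawl (a joint): Slide of the sprung pawl beyond the arm's tip, m: 0 when home (in), about 0.006 when the arm's tip is lifting it. It works by itself. It is low: its top is 44 mm above the bench, 153 to 182 mm from the pivot.
- glue: Bystander, to be left alone: white plastic glue bottle, 52 mm across, 120 mm tall.
- varnish: Bystander, to be left alone: amber glass jar with a metal lid, 56 mm across, 75 mm tall.
- driver: Bystander, to be left alone: screwdriver lying flat.
- spanner: Bystander, to be left alone: open-ended spanner lying flat.
- brush: Bystander, to be left alone: flat brush lying flat.
- cork: Bystander, to be left alone: cork sanding block, 50 x 75 x 26 mm, lying on the sander's motor housing.
- blank: Bystander, to be left alone: pale wooden blank, 45 x 130 x 22 mm, lying flat.
Things that resemble listed ones, but are neither listed nor needed, are in the scene too. Leave any blue or purple look-alike of the part that bears spacer_mid alone.

How it is judged:
On the way, in this order (a step that is already met when the one before it is completed fails the run):
1. the drum stands in the pocket, flat on its floor, let go (horizontal distance between drum_mid and pocket below 0.005 m and z of drum_mid in the frame of pocket between 0.011 and 0.019 m and angle between the z axis of drum_mid and the z axis of pocket, either way round below 0.06 rad and angle between drum_mid's own z axis and vertical below 0.06 rad and contact force between the fingers and drum below 0.3 N), for 0.2 s.
2. the spacer ring lies flat on the drum in the pocket, let go (horizontal distance between each of drum_mid, spacer_mid and pocket below 0.005 m and z of drum_mid in the frame of pocket between 0.011 and 0.019 m and angle between the z axis of each of drum_mid, spacer_mid and the z axis of pocket, either way round below 0.06 rad and angle between each of drum_mid, spacer_mid's own z axis and vertical below 0.06 rad and z of spacer_mid in the frame of pocket between 0.034 and 0.042 m and contact force between the fingers and spacer below 0.3 N), for 0.2 s.
3. the cap lies flat on the spacer, hub up, let go (horizontal distance between each of drum_mid, spacer_mid, cap_mid and pocket below 0.005 m and z of drum_mid in the frame of pocket between 0.011 and 0.019 m and angle between the z axis of each of drum_mid, spacer_mid, cap_mid and the z axis of pocket, either way round below 0.06 rad and angle between each of drum_mid, spacer_mid, cap_mid's own z axis and vertical below 0.06 rad and z of spacer_mid in the frame of pocket between 0.034 and 0.042 m and z of cap_mid in the frame of pocket between 0.062 and 0.07 m and contact force between the fingers and cap below 0.3 N), for 0.2 s.
4. the tensioner arm is lifting the pawl (value of joint pawl above 0.003 m and value of joint tensioner above 0.26 rad).
5. the arm is past the click: the pawl has dropped in behind it (value of joint pawl below 0.002 m and value of joint tensioner above 0.4 rad), for 0.1 s.
At the end, for the whole second after the job is handed in: Drum, spacer, cap stacked in order in the pocket, each within 5 mm of its centre line, 4 mm of its height and 0.06 rad of level, hub up, untouched; pawl home (under 2 mm); tensioner arm at rest at 0.46 rad or more, the gripper pressing it with at least 4 N; bystanders moved under 25 mm (all of step 3 and contact force between the fingers and drum below 0.3 N and contact force between the fingers and spacer below 0.3 N and value of joint tensioner above 0.46 rad and value of joint pawl below 0.002 m and velocity of joint tensioner between -0.05 and 0.05 rad/s and contact force between any of the fingers, the arm and tensioner above 4 N); the arm keeps its last pose, push and grip.
It fails at once if a bystander is disturbed (moved more than 25 mm) (distance of any of glue, varnish, driver, spanner, brush, cork, blank from where it was at the start of the episode above 0.025 m).
It also fails if it takes over 72 s, if anything falls off the work surface, if the arm or the gripper's body presses on something with over 40 N, if the wrist force passes 120 N, or if a joint passes its speed limit or range.

## Robot

A 6-joint arm with a two-finger parallel gripper is mounted at the origin on the work surface. World frame = base frame: x ahead of the robot, y to its left, z up, the work surface at z = 0. Lengths are in m, angles in rad, forces in N, time in s.
With the tool pointing down it reaches from about 0.35 to 0.85 m from the base axis. Payload 8.1 kg.
Tool frame: the origin (TCP) lies at the very end of the fingers, on their centre line; the grasp point (between the pads) lies 19 mm behind it; z points along the fingers, y is the direction in which the jaws open and shut (so a half turn about z gives the same grasp; the last joint's range is limited). The gripper opens to 93 mm and grips with 3 to 60 N. Pads are 15 mm wide; open, the fingers measure 128 mm over their backs; the gripper's body (75 mm by 188 mm) begins 65 mm behind the grasp point.
Start: joints at [1.222, 0.13, 1.488, -0, 1.523, -0.085], TCP at [0.156, 0.579, 0.219] pointing down, gripper open.
Joint ranges: [-2.96, 2.96], [-0.89, 2.26], [0.02, 2.5], [-1.34, 4.48], [0, 2.73], [-2.66, 2.66]. Speed limits (rad/s): [2.39, 2.39, 2.79, 3.14, 3.14, 3.14].

## Interface

Orientations are given as a rotation vector (axis times angle).
In Python, from plant import read_state, read_camera, close_job gives the robot as it stands.
- The arm moves only by the tool jog_arm, never from a script. Its argument "motion" is one flat list of numbers, 7 for each row, row after row: the opening, from 0 (shut) to 1 (fully open), then the shift along the tool's x, y, z scaled (see below), then the turn, a rotation vector about the tool's x, y, z scaled (see below). A call has 1 to 8 rows; each row is the pose to reach, as a shift and turn from the pose measured when the call began, along the tool's axes at that moment; what a row does not reach only later rows make up. The controller multiplies each number of a shift by 0.5 m and each number of a turn by 90 degrees. A row lasts 1/10 s, in which the tool goes at most 50 mm and 8.59 degrees, less where a joint would pass 70% of its speed; a pose out of reach is approached as far as the arm can. A call with a number of a shift or a turn outside -1 to 1 is refused whole. A call with a gripper value outside its range is refused whole. The fingers move at their own pace and stop on an object; "grip_force" is the grip in N (left out, the last holds). Time passes only in rows, so rows that repeat a pose let the fingers close. It gives the time, the measured TCP pose, the force and the opening at its end, in the units of the state.
- read_state(): the state, without advancing time (a new reading comes with each control period).
- read_camera(name): name is "side" or "top"; returns a dict with "frame" (420x560x3 uint8, red, green, blue), "vertical_fov" (degrees; the focal length in pixels is half the picture's height over the tangent of half this angle, whatever the lens; pixels are square), "cx", "cy" (the principal point, pixels), "dist_coeffs" ([k1, k2, p1, p2, k3] as OpenCV has them; the pictures are not rectified), "world_from_camera" (4x4, takes a point from camera to world coordinates). Camera axes: x right, y down, z forward; pixel columns grow to the right and rows downward; lengths in m; the calibration is good to about 2 mm. A picture is of the moment at which its call begins. There is no depth.
- close_job(): hands the job in, once; it reports no verdict.
The state is a dict: "t": time; "q": joint angles; "dq": joint speeds; "joint_torque": joint torques, N m; "tool_pos": TCP position; "orientation": TCP orientation; "force": force on the tool from outside, world axes, zero at the start; "wrist_torque": the same for the moment, N m; "opening": finger opening in m.
Only numpy, scipy, OpenCV 4.12 (cv2) and the standard library are available. Lean on these libraries where they do the work, as an engineer would, in place of code of your own. Each camera call takes 0.05 s, during which the arm holds its last target.

## Working session

There is one attempt and no reset: what is moved stays moved. The work goes in short steps, Python scripts to look and compute and a tool call to move; the robot and the scene stay as the last step left them, time stands still between calls to the robot, and variables do not carry over. Pictures are saved under pics/ and viewed, and the job is handed in when it is done.

Besides the shell and the picture viewer there is one more tool, called after ">>>" as name(argument=value, ...) on one line, values as JSON. jog_arm: Moves the arm, as the interface text tells. Its arguments: {"type":"object","properties":{"motion":{"type":"array","items":{"type":"number"}},"grip_force":{"type":"number"}},"required":["motion"]}

```bash
ls; mkdir -p pics; python3 - <<'E'
from plant import *
import cv2,numpy as np
s=read_state()
for k,v in s.items(): print(k,np.round(v,4))
for n in("side","top"):
    c=read_camera(n); cv2.imwrite(f"pics/{n}0.png",c["frame"][:,:,::-1])
    print(n,c["vertical_fov"],c["cx"],c["cy"],c["dist_coeffs"]);print(np.round(c["world_from_camera"],4))
E
```

```text
pics
t 0.0
q [ 1.2216  0.1312  1.4893 -0.      1.523  -0.0854]
dq [ 0.0011 -0.0002  0.0002 -0.0014  0.0019  0.0015]
joint_torque [-1.80000e-03 -5.59841e+01 -4.91760e+01  7.65000e-02  3.54000e-02
 -3.00000e-04]
tool_pos [0.1562 0.5787 0.2176]
orientation [-4.1310e-01 -3.1139e+00  2.8000e-03]
force [ 0.4993  0.4692 -0.2684]
wrist_torque [0.0715 0.022  0.055 ]
opening 0.0929
side 57.16445979386774 280.1755640178803 211.96832196553345 [-0.05378912  0.          0.          0.          0.        ]
[[ 0.9995 -0.0309  0.0106  0.5444]
 [-0.0263 -0.5686  0.8222 -0.8794]
 [-0.0194 -0.822  -0.5691  0.6399]
 [ 0.      0.      0.      1.    ]]
top 48.68745912661283 277.5927248876373 205.88896490991291 [-0.06223678  0.          0.          0.          0.        ]
[[-0.0083 -0.9796  0.201   0.3207]
 [-1.      0.0077 -0.0037  0.002 ]
 [ 0.0021 -0.201  -0.9796  1.2268]
 [ 0.      0.      0.      1.    ]]
```

View pics/side0.png

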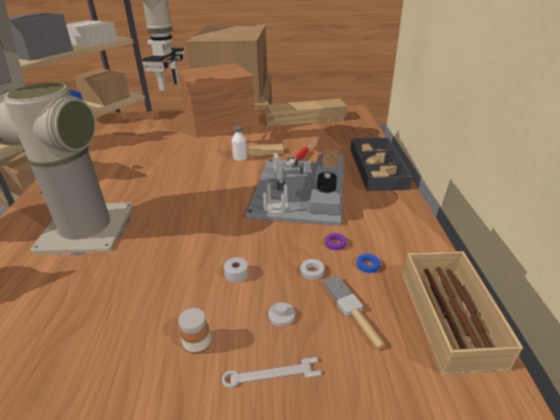

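View pics/top0.png

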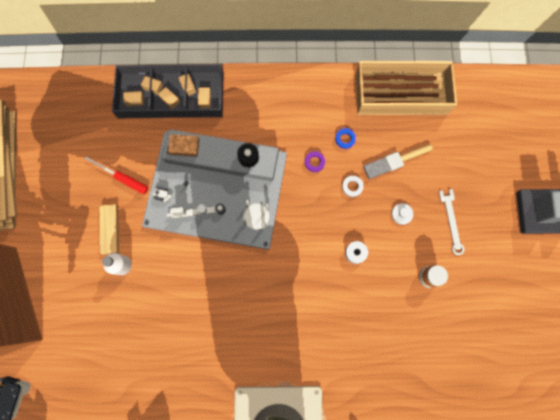

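```bash
python3 - <<'E'
import cv2
t=cv2.imread("pics/top0.png"); s=cv2.imread("pics/side0.png")
cv2.imwrite("pics/t1.png",cv2.resize(t[120:260,135:295],None,fx=5,fy=4.2857*5/4.2857,interpolation=cv2.INTER_CUBIC)[:600*1])
cv2.imwrite("pics/t2.png",cv2.resize(t[120:300,300:470],None,fx=3.3,fy=3.3,interpolation=cv2.INTER_CUBIC))
cv2.imwrite("pics/s1.png",cv2.resize(s[130:230,235:365],None,fx=6,fy=6,interpolation=cv2.INTER_CUBIC))
cv2.imwrite("pics/s2.png",cv2.resize(s[220:350,160:390],None,fx=3.4,fy=3.4,interpolation=cv2.INTER_CUBIC))
E
```

```text
(no output)
```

View pics/t1.png

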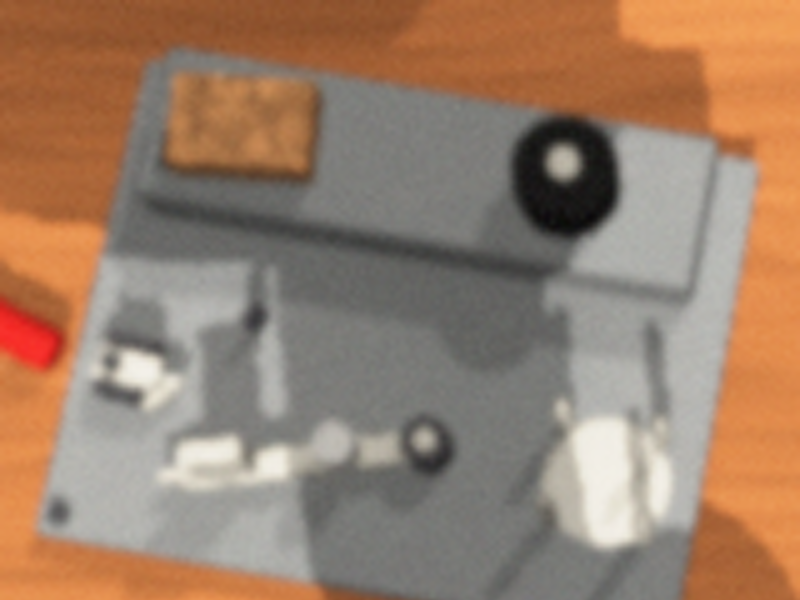

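View pics/t2.png

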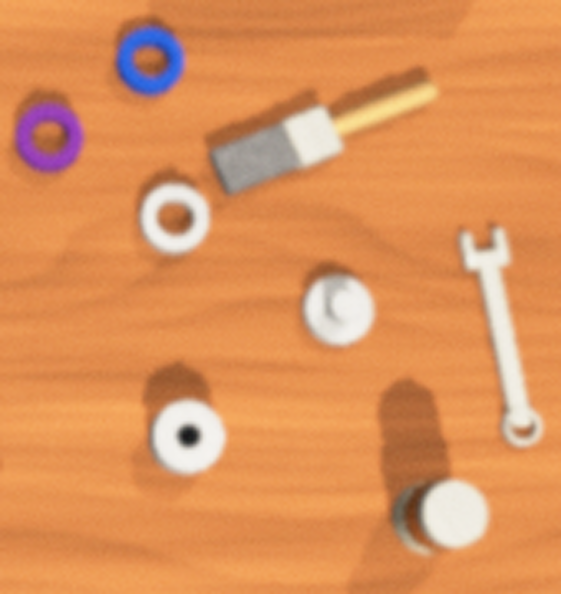

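View pics/s1.png

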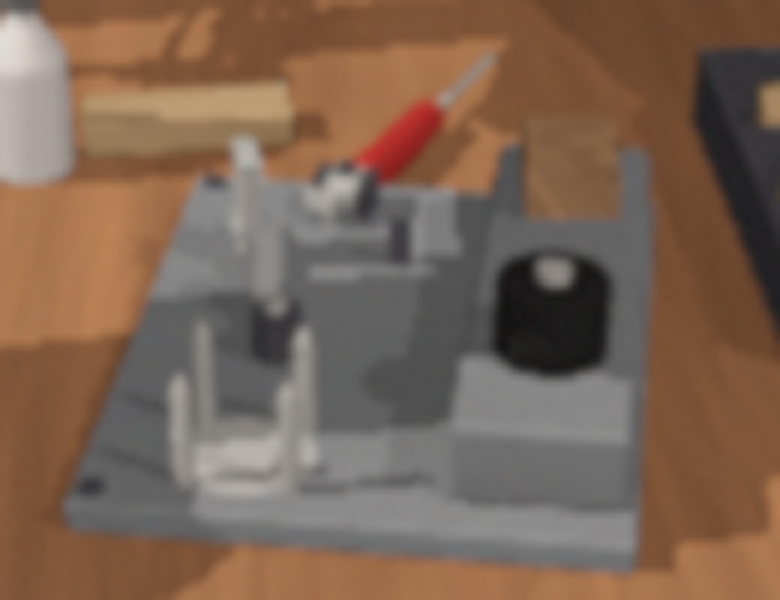

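View pics/s2.png

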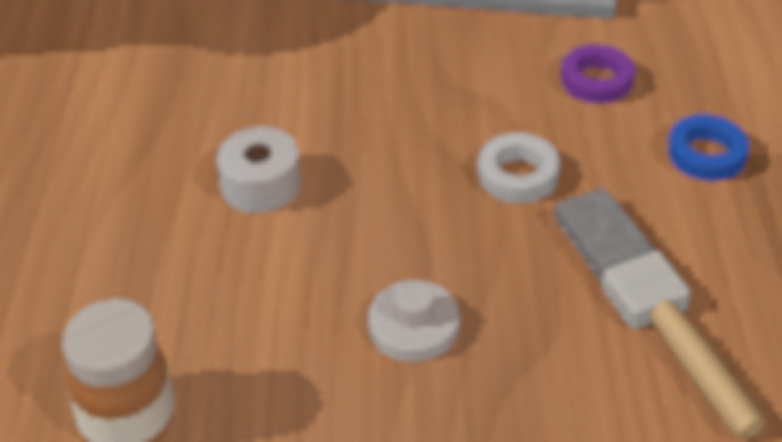

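```bash
cat > h.py <<'E'
import numpy as np, cv2
from scipy.spatial.transform import Rotation as R
from plant import read_state, read_camera
class Cam:
    def __init__(s,n,c=None):
        c=c or read_camera(n); s.im=c["frame"][:,:,::-1].copy()
        f=210/np.tan(np.radians(c["vertical_fov"])/2)
        s.K=np.array([[f,0,c["cx"]],[0,f,c["cy"]],[0,0,1]]); s.d=np.array(c["dist_coeffs"]); s.T=np.array(c["world_from_camera"])
        s.Ti=np.linalg.inv(s.T)
    def proj(s,P):
        P=np.atleast_2d(np.asarray(P,float))
        return cv2.projectPoints(P,cv2.Rodrigues(s.Ti[:3,:3])[0],s.Ti[:3,3],s.K,s.d)[0][:,0]
    def ray(s,uv):
        n=cv2.undistortPoints(np.array([[uv]],float),s.K,s.d)[0,0]
        return s.T[:3,3], s.T[:3,:3]@np.array([n[0],n[1],1])
    def at(s,uv,z):
        o,d=s.ray(uv); return o+d*(z-o[2])/d[2]
    def crop(s,fn,u0,v0,u1,v1,k):
        cv2.imwrite(fn,cv2.resize(s.im[v0:v1,u0:u1],None,fx=k,fy=k,interpolation=cv2.INTER_CUBIC))
def tri(c1,uv1,c2,uv2):
    o1,d1=c1.ray(uv1);o2,d2=c2.ray(uv2)
    d1/=np.linalg.norm(d1);d2/=np.linalg.norm(d2)
    a=np.linalg.lstsq(np.c_[d1,-d2],o2-o1,rcond=None)[0]
    p,q=o1+d1*a[0],o2+d2*a[1]; return (p+q)/2,np.linalg.norm(p-q)
E
python3 - <<'E'
from h import *
t=Cam("top");s=Cam("side")
# white-ish discs top view
print("drum", t.at((300+188/3.3,120+437/3.3),.030), "spacer",t.at((300+175.5/3.3,120+218/3.3),.016),"cap hub",t.at((300+343/3.3,120+305/3.3),.028))
print("drum s", s.at((160+258/3.4,220+152.5/3.4),.030), "spacer",s.at((160+519/3.4,220+162/3.4),.016),"cap hub",s.at((160+413/3.4,220+294/3.4),.028))
t.crop("pics/t3.png",135,125,295,255,4.6)
E
```

```text
drum [ 0.44184221 -0.20681593  0.03      ] spacer [ 0.62207412 -0.20654917  0.016     ] cap hub [ 0.54646809 -0.33630435  0.028     ]
drum s [ 0.44684061 -0.20918449  0.03      ] spacer [ 0.62618191 -0.21201266  0.016     ] cap hub [ 0.54940736 -0.33818376  0.028     ]
```

View pics/t3.png

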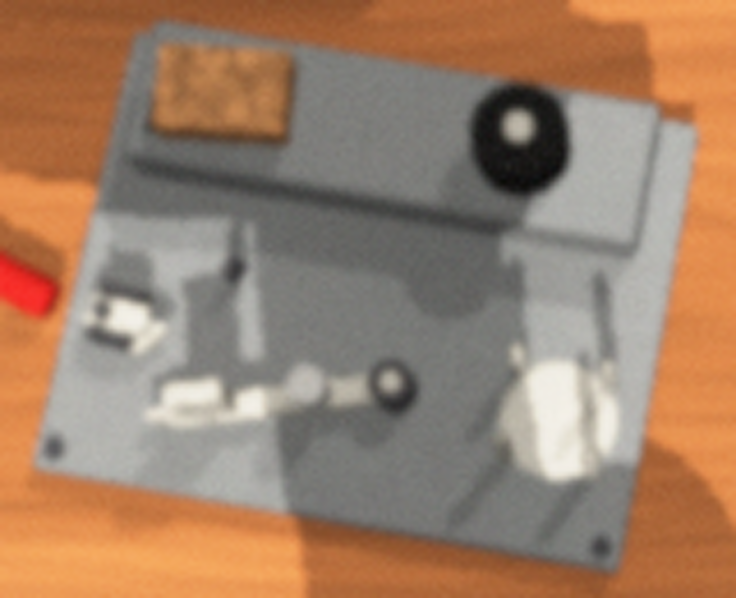

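```bash
cat > fit.py <<'E'
from h import *
from scipy.optimize import least_squares
def fit(t,s):
    kt=lambda u,v:(135+u/4.6,125+v/4.6); ks=lambda u,v:(235+u/6,130+v/6)
    obs=[(t,(-80,200,18),kt(36,468)),(t,(-80,-145,18),kt(614,572)),(t,(190,-145,18),kt(696,124)),
     (s,(-80,-145,18),ks(68,510)),(s,(190,-145,18),ks(636,553)),(s,(-80,200,18),ks(198,178))]
    r=25.456
    for (x,y),uv in zip([(-r,-r),(-r,r),(r,r),(r,-r)],[(180,376),(203,324),(303,328),(288,383)]): obs.append((s,(x,-95+y,76),ks(*uv)))
    def res(p,full=False):
        out=[]
        for c,P,uv in obs:
            X=np.array(P)/1000; a=p[2]; X=np.array([p[0]+np.cos(a)*X[0]-np.sin(a)*X[1],p[1]+np.sin(a)*X[0]+np.cos(a)*X[1],X[2]])
            bias=np.array([p[3],p[4],0]) if c is t else -np.array([p[3],p[4],0])
            out.append(c.proj(X+bias)[0]-uv)
        out=np.array(out)
        return out if full else out.ravel()
    f=least_squares(res,[.6,.1,-.17,0,0],loss="soft_l1")
    return f.x,res(f.x,True)
if __name__=="__main__":
    t=Cam("top");s=Cam("side")
    p,r=fit(t,s); print(np.round(p,4)); print(np.round(r,1))
    a=p[2]; X=lambda x,y:(p[0]+np.cos(a)*x-np.sin(a)*y,p[1]+np.sin(a)*x+np.cos(a)*y)
    print("pocket",X(0,-.095),"pivot",X(0,0),"paddle rest",X(-.105*np.sin(.3),.105*np.cos(.3)))
    for c,n,box,k in((t,"t",(135,125,295,255),4.6),(s,"s",(235,120,365,220),6)):
        im=cv2.resize(c.im[box[1]:box[3],box[0]:box[2]],None,fx=k,fy=k,interpolation=cv2.INTER_CUBIC)
        b=(1 if n=="t" else -1)*np.array([p[3],p[4],0])
        def dr(L,col,cl=True):
            P=np.array([[*X(x/1000,y/1000),z/1000] for x,y,z in L])+b
            q=((c.proj(P)-np.array(box[:2])+.5)*k-.5).astype(int)
            cv2.polylines(im,[q],cl,col,1)
        dr([(-80,-145,18),(190,-145,18),(190,200,18),(-80,200,18)],(0,0,255))
        dr([(100,-145,62),(190,-145,62),(190,200,62),(100,200,62)],(0,255,0))
        for sx in(-1,1):
            for sy in(-1,1): dr([(25.5*sx,-95+25.5*sy,18),(25.5*sx,-95+25.5*sy,76)],(255,0,0),False)
        dr([(28*np.cos(w),-95+28*np.sin(w),18) for w in np.linspace(0,6.28,40)],(255,0,255))
        dr([(0,0,18),(0,0,40)],(0,255,255),False)
        dr([(-105*np.sin(.3),105*np.cos(.3),38),(-105*np.sin(.3),105*np.cos(.3),86)],(0,255,255),False)
        cv2.imwrite(f"pics/ov_{n}.png",im)
E
python3 fit.py
```

```text
[ 0.5602  0.1453 -0.1836 -0.0022  0.0033]
[[-1.9 -0.2]
 [ 0.6  0.1]
 [ 0.4  0.1]
 [-1.  -0.9]
 [ 0.8 -0.8]
 [-0.3 -0.9]
 [ 0.1  0.7]
 [-0.4  0. ]
 [ 0.4  0.5]
 [ 0.2  0.7]]
pocket (np.float64(0.5429017035069615), np.float64(0.05188217467337508)) pivot (np.float64(0.560249683404693), np.float64(0.14528478488030613)) paddle rest (np.float64(0.5480595144728537), np.float64(0.2495747641756019))
```

```bash
sleep 0
```

```text
(no output)
```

View pics/ov_t.png

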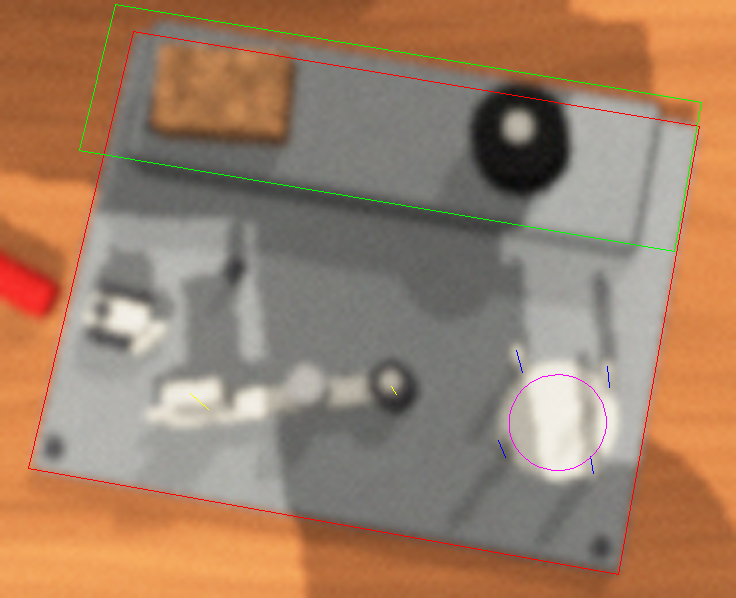

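View pics/ov_s.png

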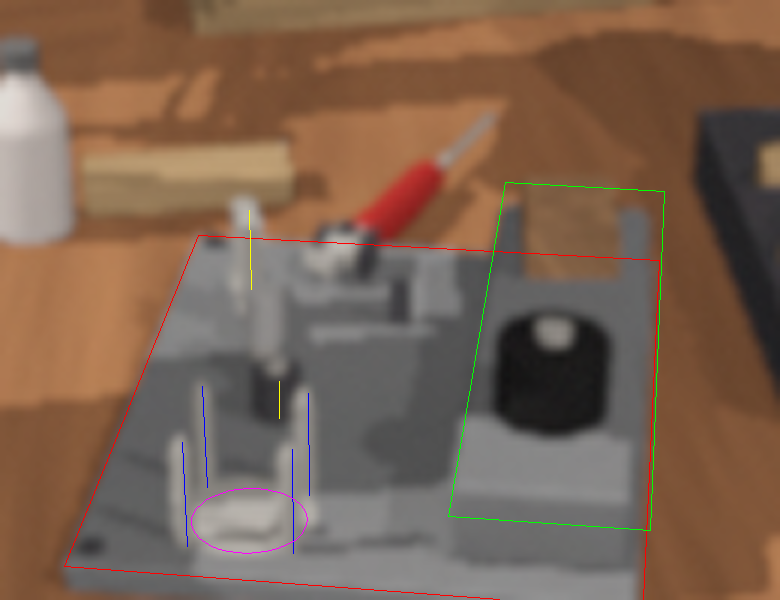

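```bash
cat > mv.py <<'E'
import sys
from h import *
def Rt(yaw):  # y_tool at angle yaw, z down
    y=np.array([np.cos(yaw),np.sin(yaw),0]);z=np.array([0,0,-1.]);return np.c_[np.cross(y,z),y,z]
def plan(x,y,z,yaw,st=None):
    st=st or read_state(); R0=R.from_rotvec(st["orientation"]); p=np.array(st["tool_pos"])
    d=R0.inv().apply(np.array([x,y,z])-p)/.5; r=(R0.inv()*R.from_matrix(Rt(yaw))).as_rotvec()/(np.pi/2)
    print("mv",np.round(d,4),np.round(r,4),"rows>=%.1f %.1f"%(np.linalg.norm(d)*10,np.linalg.norm(r)*90/8.59))
def st():
    s=read_state();M=R.from_rotvec(s["orientation"]).as_matrix()
    print("t %.2f"%s["t"],"p",np.round(s["tool_pos"],4),"yaw %.4f"%np.arctan2(M[1,1],M[0,1]),"tilt",np.round(M[:2,2],4),"F",np.round(s["force"],1),"op %.4f"%s["opening"],"q",np.round(s["q"],2))
if __name__=="__main__":
    st()
    if len(sys.argv)>1: plan(*map(float,sys.argv[1:]))
E
python3 mv.py .48 .18 .24 1.387
python3 - <<'E'
from h import *
t=Cam("top");s=Cam("side")
print("glue",t.at((118,264),.12),s.at((239,157),0),"varn",t.at((437,276),.075))
E
```

```text
t 0.30 p [0.1564 0.5791 0.2183] yaw 1.3070 tilt [-0.0002 -0.0006] F [0.1 0.1 0.8] op 0.0930 q [ 1.22  0.13  1.49  0.    1.52 -0.09]
mv [-0.833  -0.6018 -0.0431] [-0.0004 -0.0001 -0.0509] rows>=10.3 0.5
glue [0.40897535 0.38057681 0.12      ] [0.41349084 0.41041396 0.        ] varn [ 0.37646771 -0.39626518  0.075     ]
```

>>> jog_arm(motion=[1,-0.833,-0.602,-0.043,0,0,-0.051,1,-0.833,-0.602,-0.043,0,0,-0.051,1,-0.833,-0.602,-0.043,0,0,-0.051,1,-0.833,-0.602,-0.043,0,0,-0.051,1,-0.833,-0.602,-0.043,0,0,-0.051,1,-0.833,-0.602,-0.043,0,0,-0.051,1,-0.833,-0.602,-0.043,0,0,-0.051,1,-0.833,-0.602,-0.043,0,0,-0.051], grip_force=25)

```text
t: 1.2
tool_pos: [0.409, 0.2671, 0.2357]
orientation: [0.288, 3.128, 0.0]
force: [0.7, 0.9, 0.2]
opening: 0.0931
```

```bash
python3 mv.py .444 -.208 .15 1.387
```

```text
t 1.20 p [0.409  0.2671 0.2357] yaw 1.3873 tilt [0.0008 0.0002] F [0.7 0.9 0.2] op 0.0931 q [ 0.47 -0.18  1.77 -0.    1.56 -0.91]
mv [-0.242  -0.9215  0.1713] [0.0002 0.0005 0.0002] rows>=9.7 0.0
```

>>> jog_arm(motion=[1,-0.242,-0.92,0.1,0,0,0,1,-0.242,-0.92,0.1,0,0,0,1,-0.242,-0.92,0.1,0,0,0,1,-0.242,-0.92,0.1,0,0,0,1,-0.242,-0.92,0.1,0,0,0,1,-0.242,-0.92,0.1,0,0,0,1,-0.242,-0.92,0.1,0,0,0,1,-0.242,-0.92,0.1,0,0,0])

```text
t: 2.0
tool_pos: [0.4379, -0.1301, 0.1941]
orientation: [0.288, 3.126, 0.0]
force: [1.4, 0.9, -0.0]
opening: 0.093
```

```bash
python3 mv.py .444 -.208 .08 1.387
```

```text
t 2.00 p [ 0.4379 -0.1301  0.1941] yaw 1.3871 tilt [ 0.002  -0.0001] F [ 1.4  0.9 -0. ] op 0.0930 q [-0.4  -0.26  1.9   0.    1.49 -1.79]
mv [-0.0399 -0.151   0.2283] [0.0002 0.0012 0.0001] rows>=2.8 0.0
```

>>> jog_arm(motion=[1,-0.04,-0.151,0.1,0,0,0,1,-0.04,-0.151,0.228,0,0,0,1,-0.04,-0.151,0.228,0,0,0,1,-0.04,-0.151,0.228,0,0,0,1,-0.04,-0.151,0.228,0,0,0])

```text
t: 2.5
tool_pos: [0.4433, -0.2076, 0.0799]
orientation: [-0.29, -3.128, -0.002]
force: [1.0, -0.2, -0.3]
opening: 0.0929
```

```bash
python3 mv.py .444 -.208 .006 1.387; python3 - <<'E'
from h import *
t=Cam("top");s=Cam("side")
t.crop("pics/t4.png",310,200,430,300,6);s.crop("pics/s4.png",180,200,310,300,6)
E
```

```text
t 2.50 p [ 0.4433 -0.2076  0.0799] yaw 1.3861 tilt [0.     0.0013] F [ 1.  -0.2 -0.3] op 0.0929 q [-0.54 -0.06  1.94  0.    1.26 -1.93]
mv [-0.0015 -0.0006  0.1477] [ 0.0008 -0.0001 -0.0006] rows>=1.5 0.0
```

View pics/t4.png

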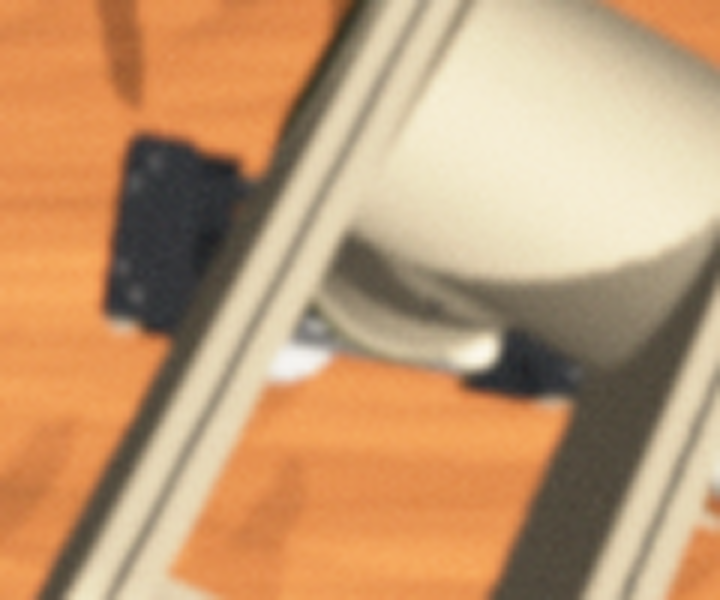

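View pics/s4.png

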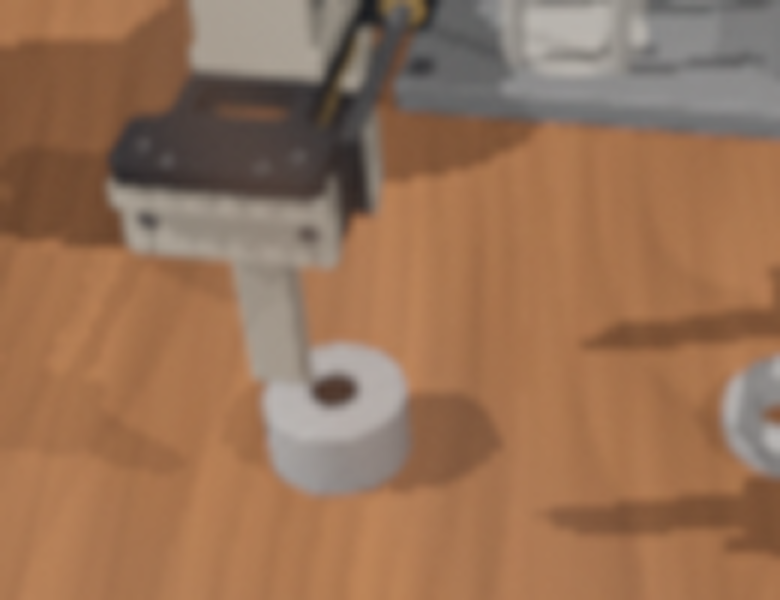

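```bash
python3 - <<'E'
from h import *
s=Cam("side");st=read_state();M=R.from_rotvec(st["orientation"]).as_matrix();p=np.array(st["tool_pos"])
for a in(.0465,.055,.064):
  for b in(-.0075,.0075): print(a,b,(s.proj(p-M[:,1]*a+M[:,0]*b)[0]-[180,200]+.5)*6-.5)
print((s.proj([.444,-.208,.03])[0]-[180,200]+.5)*6-.5,s.at((180+336/6,200+391/6),.03))
E
```

```text
0.0465 -0.0075 [310.66264703 369.52946416]
0.0465 0.0075 [270.34988723 365.86594077]
0.055 -0.0075 [304.52683955 385.42264588]
0.055 0.0075 [263.90119229 381.68279025]
0.064 -0.0075 [297.92081697 402.53687685]
0.064 0.0075 [256.9588817  398.71386099]
[330.701954   389.76983383] [ 0.44718805 -0.21027453  0.03      ]
```

>>> jog_arm(motion=[1,-0.002,0,0.08,0,0,0,1,-0.002,0,0.148,0,0,0,1,-0.002,0,0.148,0,0,0,0,-0.002,0,0.148,0,0,0,0,-0.002,0,0.148,0,0,0,0,-0.002,0,0.148,0,0,0,0,-0.002,0,0.148,0,0,0,0,-0.002,0,0.148,0,0,0])

```text
t: 3.45
tool_pos: [0.4479, -0.2089, 0.0099]
orientation: [0.286, 3.121, -0.003]
force: [0.7, 4.1, 2.3]
opening: 0.0579
```

```bash
python3 mv.py .444 -.208 .006 1.387
```

```text
t 3.45 p [ 0.4479 -0.2089  0.0099] yaw 1.3880 tilt [ 0.007  -0.0028] F [0.7 4.1 2.3] op 0.0579 q [-0.54  0.05  1.98  0.    1.11 -1.93]
mv [0.008  0.0003 0.0077] [-0.001   0.0047  0.0006] rows>=0.1 0.1
```

>>> jog_arm(motion=[0,0.008,0,0.008,0,0,0,0,0.008,0,0.008,0,0,0,0,0.008,0,0.008,0,0,0])

```text
t: 3.75
tool_pos: [0.4477, -0.2088, 0.0094]
orientation: [0.286, 3.114, -0.005]
force: [1.9, 6.8, 20.1]
opening: 0.0557
```

```bash
python3 mv.py .444 -.208 .006 1.387
```

```text
t 3.75 p [ 0.4477 -0.2088  0.0094] yaw 1.3877 tilt [ 0.014  -0.0043] F [ 1.9  6.8 20.1] op 0.0557 q [-0.54  0.05  1.98  0.    1.1  -1.93]
mv [0.0076 0.0003 0.0067] [-0.0011  0.0093  0.0005] rows>=0.1 0.1
```

>>> jog_arm(motion=[0.85,0,0,0,0,0,0,0.85,0,0,0,0,0,0,0.85,0,0,0,0,0,0])

```text
t: 4.05
tool_pos: [0.4473, -0.2088, 0.0092]
orientation: [0.286, 3.115, -0.005]
force: [-0.9, -0.5, -0.7]
opening: 0.0753
```

```bash
python3 mv.py .447 -.209 .006 1.387;python3 mv.py .447 -.209 .05 -.184
```

```text
t 4.05 p [ 0.4473 -0.2088  0.0092] yaw 1.3877 tilt [ 0.0135 -0.0042] F [-0.9 -0.5 -0.7] op 0.0753 q [-0.54  0.05  1.98  0.    1.1  -1.93]
mv [ 0.0007 -0.0005  0.0064] [-0.0011  0.0089  0.0004] rows>=0.1 0.1
t 4.05 p [ 0.4473 -0.2088  0.0092] yaw 1.3877 tilt [ 0.0135 -0.0042] F [-0.9 -0.5 -0.7] op 0.0753 q [-0.54  0.05  1.98  0.    1.1  -1.93]
mv [-0.0006 -0.0006 -0.0816] [0.0062 0.0079 1.0005] rows>=0.8 10.5
```

>>> jog_arm(motion=[0.95,0,0,0,0.006,0.008,1,0.95,0,0,0,0.006,0.008,1,0.95,0,0,0,0.006,0.008,1,0.95,0,0,0,0.006,0.008,1,0.95,0,0,0,0.006,0.008,1,0.95,0,0,0,0.006,0.008,1,0.95,0,0,0,0.006,0.008,1,0.95,0,0,0,0.006,0.008,1])

```text
t: 4.85
tool_pos: [0.4465, -0.2085, 0.0084]
orientation: [2.01, 2.412, -0.002]
force: [0.2, -0.1, -0.1]
opening: 0.0882
```

```bash
python3 mv.py .447 -.209 .007 -.184
```

```text
t 4.85 p [ 0.4465 -0.2085  0.0084] yaw 0.1814 tilt [ 0.0009 -0.002 ] F [ 0.2 -0.1 -0.1] op 0.0882 q [-0.54  0.06  1.97 -0.    1.11 -0.72]
mv [-0.0011  0.0007  0.0028] [0.0006 0.0013 0.2326] rows>=0.0 2.4
```

>>> jog_arm(motion=[0.95,-0.001,0,0.003,0,0.001,0.233,0.95,-0.001,0,0.003,0,0.001,0.233,0.95,-0.001,0,0.003,0,0.001,0.233,0.95,-0.001,0,0.003,0,0.001,0.233])

```text
t: 5.25
tool_pos: [0.4459, -0.2088, 0.0062]
orientation: [-2.418, -2.005, 0.0]
force: [0.1, 0.0, -0.1]
opening: 0.0881
```

```bash
python3 mv.py .447 -.209 .007 -.184
```

```text
t 5.25 p [ 0.4459 -0.2088  0.0062] yaw -0.1859 tilt [-0.0005  0.0002] F [ 0.1  0.  -0.1] op 0.0881 q [-0.54  0.06  1.97 -0.    1.11 -0.36]
mv [ 0.0001  0.0022 -0.0015] [-0.0003 -0.0001 -0.0012] rows>=0.0 0.0
```

>>> jog_arm(motion=[0,0,0,0,0,0,0,0,0,0,0,0,0,0,0,0,0,0,0,0,0,0,0,0,0,0,0,0,0,0,0,0,0,0,0,0,0,0,0,0,0,0,0,0,0,0,0,0,0])

```text
t: 5.95
tool_pos: [0.4458, -0.2088, 0.0062]
orientation: [-2.417, -2.006, 0.001]
force: [-1.4, -0.1, 0.9]
opening: 0.0558
```

```bash
python3 mv.py .447 -.209 .12 -.184
```

```text
t 5.95 p [ 0.4458 -0.2088  0.0062] yaw -0.1856 tilt [-0.0007  0.0002] F [-1.4 -0.1  0.9] op 0.0558 q [-0.54  0.06  1.97 -0.    1.11 -0.36]
mv [ 1.000e-04  2.300e-03 -2.276e-01] [-0.0005 -0.     -0.001 ] rows>=2.3 0.0
```

>>> jog_arm(motion=[0,0,0,-0.1,0,0,0,0,0,0,-0.2,0,0,0,0,0,0,-0.23,0,0,0,0,0,0,-0.23,0,0,0])

```text
t: 6.35
tool_pos: [0.448, -0.2101, 0.1243]
orientation: [2.414, 2.003, 0.003]
force: [-0.3, -0.5, -1.2]
opening: 0.0554
```

```bash
python3 mv.py .544 .051 .12 -.184
```

```text
t 6.35 p [ 0.448  -0.2101  0.1243] yaw -0.1856 tilt [ 0.0048 -0.003 ] F [-0.3 -0.5 -1.2] op 0.0554 q [-0.54 -0.1   1.89 -0.    1.34 -0.36]
mv [0.5486 0.0923 0.008 ] [ 0.0033  0.0013 -0.001 ] rows>=5.6 0.0
```

>>> jog_arm(motion=[0,0.549,0.092,0.008,0.003,0.001,-0.001,0,0.549,0.092,0.008,0.003,0.001,-0.001,0,0.549,0.092,0.008,0.003,0.001,-0.001,0,0.549,0.092,0.008,0.003,0.001,-0.001,0,0.549,0.092,0.008,0.003,0.001,-0.001,0,0.549,0.092,0.008,0.003,0.001,-0.001,0,0.549,0.092,0.008,0.003,0.001,-0.001,0,0.549,0.092,0.008,0.003,0.001,-0.001])

```text
t: 7.15
tool_pos: [0.5422, 0.0515, 0.1172]
orientation: [-2.413, -2.009, 0.006]
force: [-0.6, -0.1, -2.0]
opening: 0.0557
```

```bash
python3 mv.py .544 .051 .095 -.184
```

```text
t 7.15 p [0.5422 0.0515 0.1172] yaw -0.1822 tilt [-0.0038 -0.001 ] F [-0.6 -0.1 -2. ] op 0.0557 q [ 0.    0.06  1.75 -0.    1.33  0.18]
mv [-0.0003  0.0039  0.0443] [-0.0023  0.0011  0.0011] rows>=0.4 0.0
```

>>> jog_arm(motion=[0,0,0.004,0.05,-0.002,0.001,0.001,0,0,0.004,0.05,-0.002,0.001,0.001,0,0,0.004,0.05,-0.002,0.001,0.001,0,0,0.004,0.05,-0.002,0.001,0.001])

```text
t: 7.55
tool_pos: [0.5442, 0.0503, 0.0928]
orientation: [2.417, 2.007, -0.0]
force: [0.8, 0.2, -2.7]
opening: 0.0559
```

```bash
python3 mv.py .544 .051 .095 -.184; python3 - <<'E'
from h import *
t=Cam("top");s=Cam("side")
t.crop("pics/t5.png",205,160,305,260,6);s.crop("pics/s5.png",225,120,325,220,6)
E
```

```text
t 7.55 p [0.5442 0.0503 0.0928] yaw -0.1850 tilt [-0.0002 -0.0002] F [ 0.8  0.2 -2.7] op 0.0559 q [-0.    0.08  1.77 -0.    1.28  0.18]
mv [ 0.0013 -0.0006 -0.0045] [-0.0001  0.0001 -0.0007] rows>=0.0 0.0
```

View pics/t5.png

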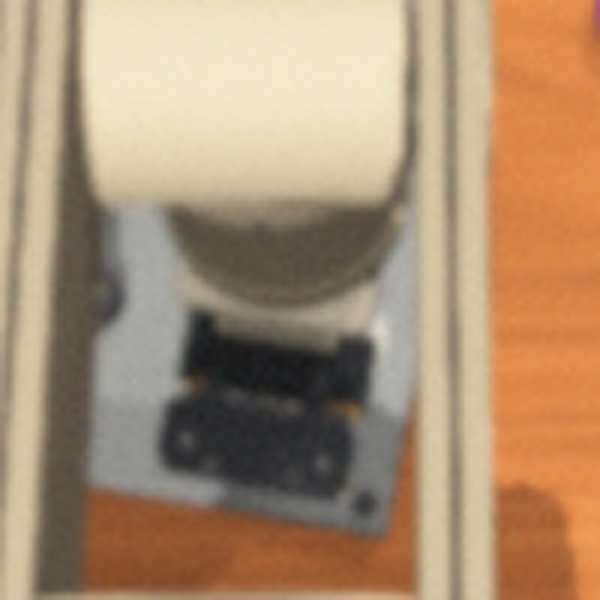

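View pics/s5.png

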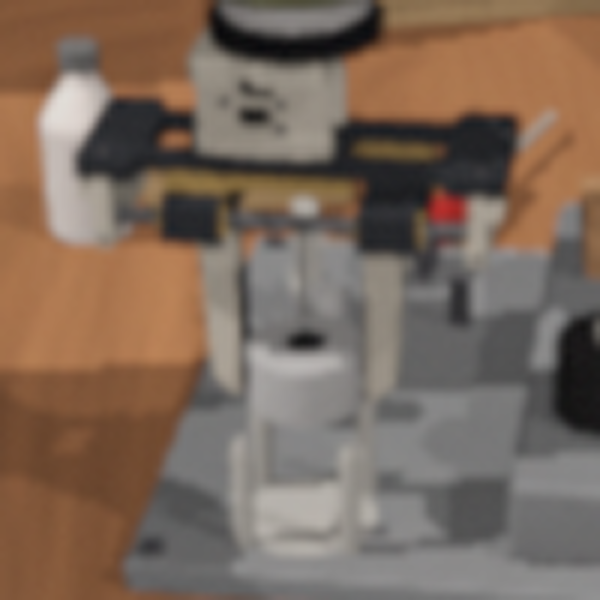

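```bash
python3 - <<'E'
from h import *
s=Cam("side");st=read_state();p=np.array(st["tool_pos"])
px=lambda P:np.round((s.proj(P)-[225,120]+.5)*6-.5,1)
zb=p[2]-.0062
print("drum top c",px([p[0],p[1],zb+.03]))
w=np.linspace(0,2*np.pi,200)
for z in(zb+.03,zb):
    q=px(np.c_[p[0]+.028*np.cos(w),p[1]+.028*np.sin(w),0*w+z]); print("rim",q.min(0),q.max(0))
a=-.1836;r=.0255
for x,y in((-r,-r),(r,-r),(-r,r),(r,r)):
    X=np.array([p[0]+np.cos(a)*x-np.sin(a)*y,p[1]+np.sin(a)*x+np.cos(a)*y,.076]); print("post top/base if pocket at tcp",px(X),px(X*[1,1,0]+[0,0,.018]))
s.crop("pics/s6.png",255,165,300,220,11)
E
```

```text
drum top c [[303.3 338.6]]
rim [242.4 309.2] [364.2 369.3]
rim [245.  364.7] [365.  426.2]
post top/base if pocket at tcp [[242. 440.]] [[247.1 543.5]]
post top/base if pocket at tcp [[351.1 447.3]] [[353.  551.3]]
post top/base if pocket at tcp [[262.1 384.2]] [[266.4 485.6]]
post top/base if pocket at tcp [[367.2 391. ]] [[368.5 492.8]]
```

View pics/s6.png

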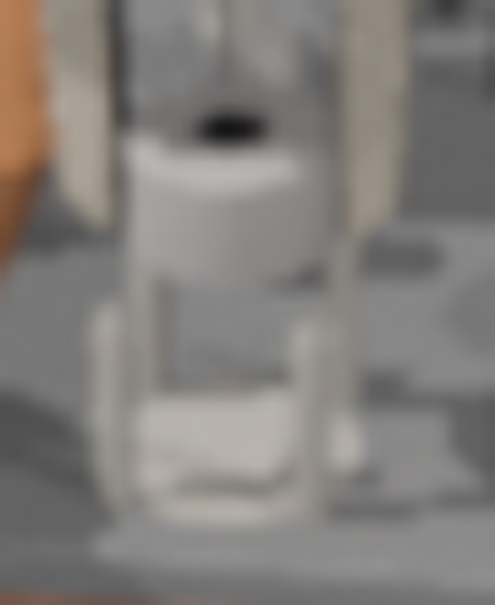

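```bash
python3 - <<'E'
from h import *
im=cv2.imread("pics/side0.png");cv2.imwrite("pics/s7.png",cv2.resize(im[180:220,255:300],None,fx=14,fy=14,interpolation=cv2.INTER_CUBIC))
im=cv2.imread("pics/top0.png");cv2.imwrite("pics/t7.png",cv2.resize(im[190:250,230:290],None,fx=10,fy=10,interpolation=cv2.INTER_CUBIC))
E
```

```text
(no output)
```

View pics/s7.png

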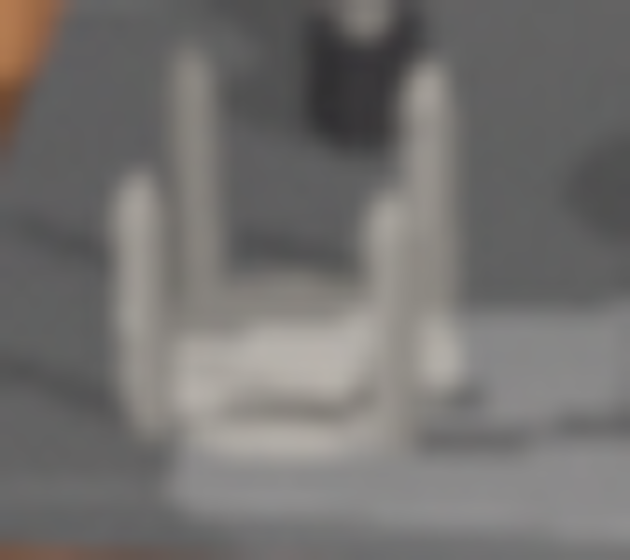

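View pics/t7.png

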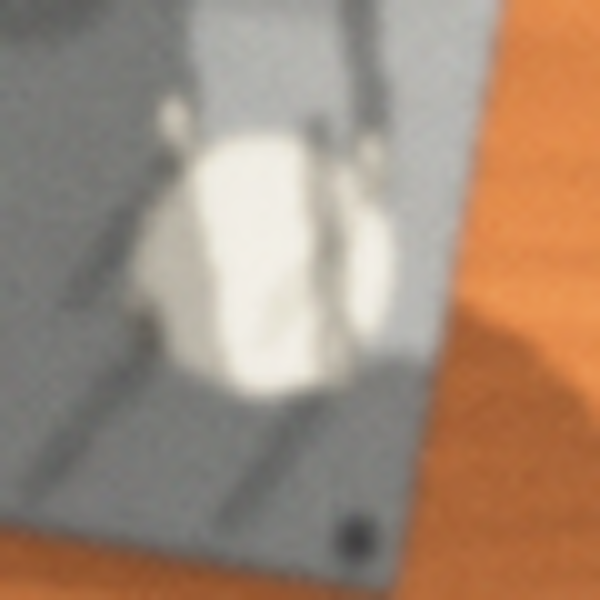

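```bash
python3 - <<'E'
from h import *
from scipy.optimize import least_squares
s=Cam("side");t=Cam("top")
f=lambda x,y:np.array([(x+.5)/14-.5+255,(y+.5)/14-.5+180])-np.array([1.9,1.0])/6
r=.0255
O=[(-r,-r,.076,137,172),(r,-r,.076,386,188),(-r,r,.076,191,45),(r,r,.076,428,60),
   (-r,-r-.005,.018,149,438),(r,-r-.005,.018,392,452),(r,r-.005,.018,442,392)]
for mode in("all","tops","bases"):
    def res(p,mode=mode):
        o=[]
        for x,y,z,u,v in (O if mode=="all" else O[:4] if mode=="tops" else O[4:]):
            a=-.1836
            X=[p[0]+np.cos(a)*x-np.sin(a)*y,p[1]+np.sin(a)*x+np.cos(a)*y,z]
            o.append(s.proj(X)[0]-f(u,v))
        return np.ravel(o)
    g=least_squares(res,[.543,.05]);print(mode,np.round(g.x,4),np.round(g.fun.reshape(-1,2),2).tolist())
tt=lambda x,y:((x+.5)/10-.5+230,(y+.5)/10-.5+190)
print("disc",t.at(tt(264,264),.018)-[-.004,.002,0])
for q in((172,105),(372,145)):print("tip",t.at(tt(*q),.076)-[-.004,.002,0])
a=-.1836
for x,y in((r,r),(r,-r)): print("tip off",np.cos(a)*x-np.sin(a)*y,np.sin(a)*x+np.cos(a)*y)
E
```

```text
all [0.5427 0.0519] [[0.17, 1.06], [0.55, 1.15], [-0.31, 0.86], [0.26, 0.91], [-0.14, 0.29], [0.18, 0.6], [-0.75, -4.92]]
tops [0.5423 0.0575] [[0.05, 0.02], [0.34, 0.1], [-0.45, -0.1], [0.05, -0.06]]
bases [0.5432 0.0455] [[0.03, 1.57], [0.44, 1.9], [-0.49, -3.72]]
disc [0.5460291  0.05291244 0.018     ]
tip [0.57660431 0.07376904 0.076     ]
tip [0.56583458 0.02304581 0.076     ]
tip off 0.029726957912057206 0.020415875521142345
tip off 0.020415875521142345 -0.029726957912057206
```

```bash
python3 mv.py .544 .0535 .076 -.184
```

```text
t 7.80 p [0.5446 0.051  0.093 ] yaw -0.1839 tilt [ 0.0009 -0.0001] F [-0.1  0.  -1.6] op 0.0556 q [-0.    0.08  1.77 -0.    1.28  0.18]
mv [ 0.0046 -0.0022  0.034 ] [ 0.0006 -0.0001  0.    ] rows>=0.3 0.0
```

>>> jog_arm(motion=[0,0.005,-0.002,0,0,0,0,0,0.005,-0.002,0.015,0,0,0,0,0.005,-0.002,0.025,0,0,0,0,0.005,-0.002,0.034,0,0,0,0,0.005,-0.002,0.034,0,0,0])

```text
t: 8.3
tool_pos: [0.5431, 0.0537, 0.0746]
orientation: [-2.415, -2.008, 0.002]
force: [-0.3, -0.1, -2.6]
opening: 0.0556
```

```bash
python3 mv.py .544 .0535 .068 -.184
```

```text
t 8.30 p [0.5431 0.0537 0.0746] yaw -0.1839 tilt [-0.0013 -0.0001] F [-0.3 -0.1 -2.6] op 0.0556 q [ 0.    0.1   1.79 -0.    1.25  0.19]
mv [0.     0.0017 0.0132] [-0.0008  0.0002  0.    ] rows>=0.1 0.0
```

No contact yet at the taper (drum bottom ≈ 68 mm). Descend further.

>>> jog_arm(motion=[0,0,0.001,0.008,0,0,0,0,0,0.001,0.016,0,0,0,0,0,0.001,0.02,0,0,0,0,0,0.001,0.02,0,0,0])

```text
t: 8.7
tool_pos: [0.5433, 0.0536, 0.0641]
orientation: [-2.415, -2.007, 0.003]
force: [0.1, 0.8, -1.7]
opening: 0.0557
```

```bash
python3 mv.py .544 .0535 .045 -.184
```

```text
t 8.70 p [0.5433 0.0536 0.0641] yaw -0.1839 tilt [-0.0022 -0.0001] F [ 0.1  0.8 -1.7] op 0.0557 q [ 0.    0.12  1.79 -0.    1.23  0.19]
mv [0.0002 0.0015 0.0382] [-0.0013  0.0003  0.    ] rows>=0.4 0.0
```

>>> jog_arm(motion=[0,0,0,0.015,0,0,0,0,0,0,0.03,0,0,0,0,0,0,0.045,0,0,0,0,0,0,0.06,0,0,0,0,0,0,0.066,0,0,0,0,0,0,0.066,0,0,0])

```text
t: 9.3
tool_pos: [0.5426, 0.0536, 0.0302]
orientation: [-2.414, -2.007, 0.005]
force: [0.4, 0.4, -1.6]
opening: 0.0553
```

```bash
python3 mv.py .544 .0535 .025 -.184
```

```text
t 9.30 p [0.5426 0.0536 0.0302] yaw -0.1840 tilt [-0.0036 -0.0001] F [ 0.4  0.4 -1.6] op 0.0553 q [ 0.    0.16  1.81 -0.    1.17  0.19]
mv [0.0004 0.0029 0.0104] [-0.0023  0.0005  0.    ] rows>=0.1 0.0
```

>>> jog_arm(motion=[0,0,0.001,0.006,-0.002,0,0,0,0,0.001,0.011,-0.002,0,0,0,0,0.001,0.012,-0.002,0,0,0,0,0.001,0.012,-0.002,0,0])

```text
t: 9.7
tool_pos: [0.5431, 0.0535, 0.0243]
orientation: [2.416, 2.008, -0.001]
force: [-0.4, 0.2, -2.0]
opening: 0.0556
```

```bash
python3 mv.py .544 .0535 .025 -.184
```

```text
t 9.70 p [0.5431 0.0535 0.0243] yaw -0.1840 tilt [-0.0004 -0.0007] F [-0.4  0.2 -2. ] op 0.0556 q [ 0.    0.17  1.82 -0.    1.15  0.19]
mv [ 0.0004  0.0018 -0.0014] [-0.0002  0.0005  0.    ] rows>=0.0 0.0
```

>>> jog_arm(motion=[0,0,0.001,0.002,0,0,0,0,0,0.001,0.003,0,0,0,0.8,0,0.001,0.002,0,0,0,0.8,0,0.001,0.002,0,0,0,0.8,0,0.001,0.002,0,0,0,0.8,0,0.001,0.002,0,0,0])

```text
t: 10.3
tool_pos: [0.5437, 0.0534, 0.0233]
orientation: [2.416, 2.008, -0.001]
force: [0.7, -0.2, 0.6]
opening: 0.0739
```

```bash
python3 mv.py .544 .0535 .16 -.184
```

```text
t 10.30 p [0.5437 0.0534 0.0233] yaw -0.1840 tilt [-0.0002 -0.0007] F [ 0.7 -0.2  0.6] op 0.0739 q [ 0.    0.17  1.82 -0.    1.15  0.19]
mv [ 2.000e-04  5.000e-04 -2.734e-01] [-0.0001  0.0004  0.    ] rows>=2.7 0.0
```

>>> jog_arm(motion=[0.8,0,0.001,-0.05,0,0,0,0.8,0,0.001,-0.12,0,0,0,0.8,0,0.001,-0.2,0,0,0,0.8,0,0,-0.273,0,0,0,0.8,0,0,-0.273,0,0,0])

```text
t: 10.8
tool_pos: [0.5475, 0.0535, 0.1665]
orientation: [2.411, 2.004, 0.012]
force: [0.7, 0.5, 0.0]
opening: 0.0746
```

```bash
python3 mv.py .6257 -.2098 .12 1.387
```

```text
t 10.80 p [0.5475 0.0535 0.1665] yaw -0.1840 tilt [ 0.0102 -0.0006] F [0.7 0.5 0. ] op 0.0746 q [ 0.    0.02  1.7  -0.    1.41  0.19]
mv [-0.4893  0.2491  0.0948] [ 0.0057  0.0044 -1.0001] rows>=5.6 10.5
```

>>> jog_arm(motion=[0.85,-0.489,0.249,0,0,0,-1,0.85,-0.489,0.249,0,0,0,-1,0.85,-0.489,0.249,0.09,0.006,0.004,-1,0.85,-0.489,0.249,0.09,0.006,0.004,-1,0.85,-0.489,0.249,0.09,0.006,0.004,-1,0.85,-0.489,0.249,0.09,0.006,0.004,-1,0.85,-0.489,0.249,0.09,0.006,0.004,-1,0.85,-0.489,0.249,0.09,0.006,0.004,-1])

```text
t: 11.6
tool_pos: [0.6249, -0.2111, 0.1203]
orientation: [-0.884, -3.013, 0.001]
force: [0.4, 0.4, -0.3]
opening: 0.0791
```

```bash
python3 mv.py .6257 -.2098 .05 1.387;python3 - <<'E'
from h import *
t=Cam("top");s=Cam("side")
t.crop("pics/t8.png",205,160,305,260,6);s.crop("pics/s8.png",235,130,365,230,6)
s.crop("pics/s9.png",270,210,370,310,6)
E
```

```text
t 11.60 p [ 0.6249 -0.2111  0.1203] yaw 1.0000 tilt [-0.0017  0.0001] F [ 0.4  0.4 -0.3] op 0.0791 q [-0.4   0.35  1.41 -0.    1.38 -1.4 ]
mv [-1.000e-04  3.100e-03  1.407e-01] [-0.0003 -0.001  -0.2464] rows>=1.4 2.6
```

View pics/t8.png

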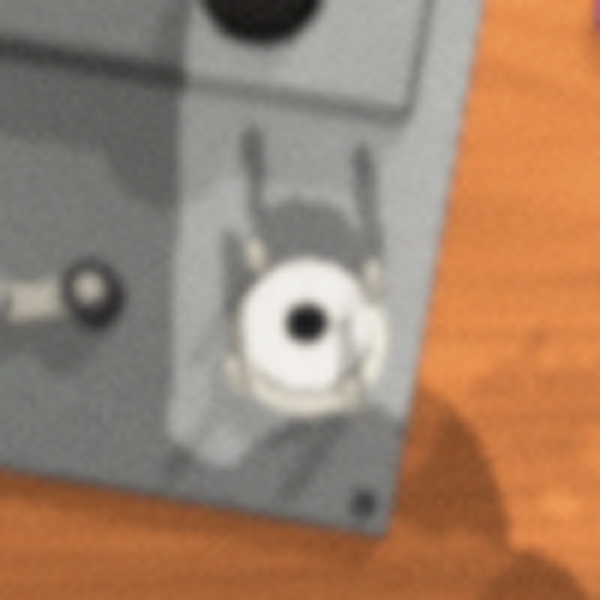

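View pics/s8.png

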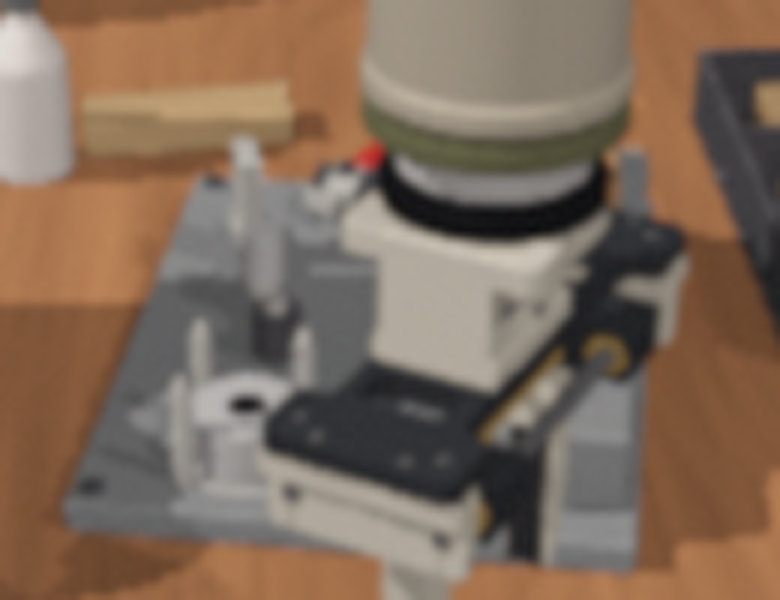

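View pics/s9.png

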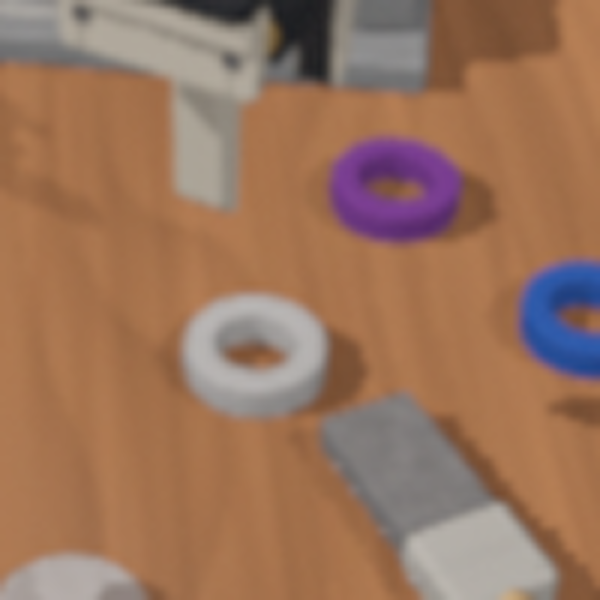

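```bash
python3 - <<'E'
from h import *
s=Cam("side")
f=lambda x,y:((x+.5)/6-.5+270,(y+.5)/6-.5+210)
b=np.array([.001,-.0004,0])
print("ring",s.at(f(255,344),.016)-b,"brush",s.at(f(322,430),.008)-b,s.at(f(405,395),.01)-b)
E
```

```text
ring [ 0.6240941  -0.20905055  0.016     ] brush [ 0.64611945 -0.24935796  0.008     ] [ 0.67994541 -0.2341188   0.01      ]
```

>>> jog_arm(motion=[0.8,0,0.003,0.04,0,0,-0.246,0.8,0,0.003,0.08,0,0,-0.246,0.8,0,0.003,0.14,0,0,-0.246,0.8,0,0.003,0.14,0,0,-0.246,0.8,0,0.003,0.14,0,0,-0.246])

```text
t: 12.25
tool_pos: [0.6255, -0.2078, 0.0511]
orientation: [-0.308, -3.124, -0.0]
force: [0.1, 0.4, 0.9]
opening: 0.0739
```

```bash
python3 mv.py .625 -.2098 .003 1.387
```

```text
t 12.25 p [ 0.6255 -0.2078  0.0511] yaw 1.3742 tilt [-0.0021  0.0004] F [0.1 0.4 0.9] op 0.0739 q [-0.4   0.42  1.46 -0.    1.26 -1.77]
mv [ 0.     -0.004   0.0962] [-0.     -0.0014 -0.0082] rows>=1.0 0.1
```

>>> jog_arm(motion=[0.8,0,-0.004,0.03,0,0,-0.008,0.8,0,-0.004,0.06,0,0,-0.008,0.8,0,-0.004,0.09,0,0,-0.008,0.8,0,-0.004,0.096,0,-0.001,-0.008,0.8,0,-0.004,0.096,0,-0.001,-0.008,0.8,0,-0.004,0.096,0,-0.001,-0.008])

```text
t: 12.85
tool_pos: [0.625, -0.2098, 0.003]
orientation: [-0.289, -3.128, -0.0]
force: [0.5, 0.1, 0.5]
opening: 0.0737
```

```bash
python3 mv.py .625 -.2098 .003 1.387
```

```text
t 12.85 p [ 0.625  -0.2098  0.003 ] yaw 1.3864 tilt [-0.0006  0.0001] F [0.5 0.1 0.5] op 0.0737 q [-0.4   0.47  1.48 -0.    1.18 -1.79]
mv [ 0.0001 -0.      0.    ] [-0.     -0.0004 -0.0004] rows>=0.0 0.0
```

Close, reopen, in one call.

>>> jog_arm(motion=[0,0,0,0,0,0,0,0,0,0,0,0,0,0,0,0,0,0,0,0,0,0,0,0,0,0,0,0,0,0,0,0,0,0,0], grip_force=15)

```text
t: 13.35
tool_pos: [0.6253, -0.2097, 0.0034]
orientation: [-0.289, -3.128, -0.0]
force: [0.3, 0.8, 2.7]
opening: 0.054
```

```bash
python3 mv.py .625 -.2098 .003 -.184
```

```text
t 13.35 p [ 0.6253 -0.2097  0.0034] yaw 1.3864 tilt [-0.      0.0001] F [0.3 0.8 2.7] op 0.0540 q [-0.4   0.47  1.48  0.    1.18 -1.79]
mv [ 0.0007 -0.0003  0.0008] [ 0.000e+00 -1.000e-04  9.998e-01] rows>=0.0 10.5
```

```bash
python3 - <<'E'
from h import *
t=Cam("top");s=Cam("side")
s.crop("pics/s10.png",270,210,350,300,6.5);t.crop("pics/t10.png",310,140,400,230,6)
E
```

```text
(no output)
```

View pics/s10.png

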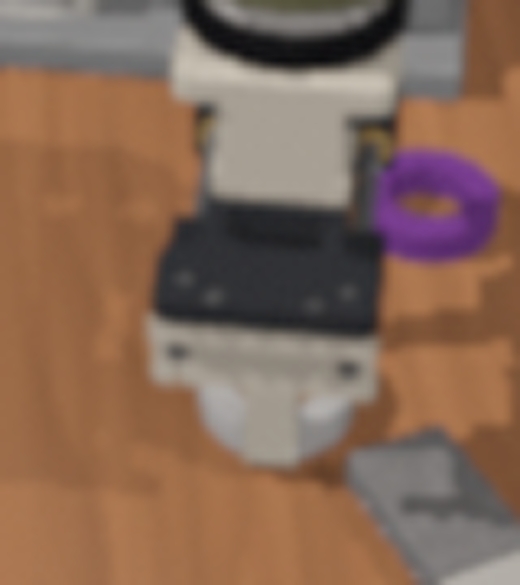

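View pics/t10.png

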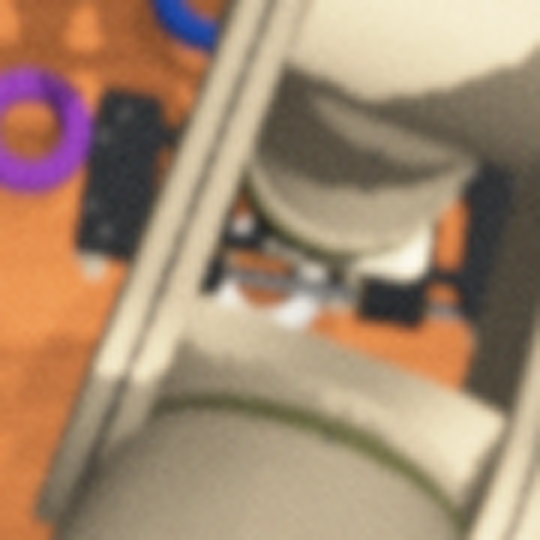

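>>> jog_arm(motion=[0.82,0,0,0,0,0,0,0.82,0,0,0,0,0,0,0.82,0,0,0,0,0,0.2,0.82,0,0,0,0,0,1,0.82,0,0,0,0,0,1,0.82,0,0,0,0,0,1,0.82,0,0,0,0,0,1,0.82,0,0,0,0,0,1])

```text
t: 14.25
tool_pos: [0.625, -0.2099, 0.0031]
orientation: [-1.629, -2.686, 0.0]
force: [-1.1, 0.1, -0.0]
opening: 0.0759
```

```bash
python3 mv.py .6253 -.2097 .003 -.184
```

```text
t 14.25 p [ 0.625  -0.2099  0.0031] yaw 0.4802 tilt [-0.0006  0.    ] F [-1.1  0.1 -0. ] op 0.0759 q [-0.4   0.47  1.48 -0.    1.18 -0.88]
mv [0.     0.0006 0.0001] [-4.000e-04 -1.000e-04  4.228e-01] rows>=0.0 4.4
```

>>> jog_arm(motion=[0.82,0,0,0,0,0,0.423,0.82,0,0,0,0,0,0.423,0.82,0,0,0,0,0,0.423,0.82,0,0,0,0,0,0.423,0.82,0,0,0,0,0,0.423,0.82,0,0,0,0,0,0.423])

```text
t: 14.85
tool_pos: [0.6248, -0.2099, 0.0027]
orientation: [-2.417, -2.006, 0.001]
force: [-0.6, 0.4, 0.4]
opening: 0.076
```

>>> jog_arm(motion=[0,0,0,0,0,0,0,0,0,0,0,0,0,0,0,0,0,0,0,0,0,0,0,0,0,0,0,0,0,0,0,0,0,0,0,0,0,0,0,0,0,0])

```text
t: 15.45
tool_pos: [0.6247, -0.2099, 0.0027]
orientation: [-2.417, -2.006, 0.001]
force: [0.2, 0.3, -0.3]
opening: 0.0566
```

```bash
python3 mv.py .625 -.21 .16 -.184
```

```text
t 15.45 p [ 0.6247 -0.2099  0.0027] yaw -0.1852 tilt [-0.0012  0.0001] F [ 0.2  0.3 -0.3] op 0.0566 q [-0.4   0.47  1.48 -0.    1.18 -0.22]
mv [-1.000e-04  2.000e-04 -3.147e-01] [-0.0008  0.0001 -0.0007] rows>=3.1 0.0
```

>>> jog_arm(motion=[0,0,0,0,0,0,0,0,0,0,0,0,0,0,0,0,0,-0.06,0,0,0,0,0,0,-0.14,0,0,0,0,0,0,-0.22,0,0,0,0,0,0,-0.29,0,0,0,0,0,0,-0.29,0,0,0], grip_force=20)

```text
t: 16.15
tool_pos: [0.6286, -0.2114, 0.1554]
orientation: [2.41, 2.001, 0.007]
force: [1.5, -1.0, -0.1]
opening: 0.0562
```

```bash
python3 mv.py .5435 .0535 .14 -.184
```

```text
t 16.15 p [ 0.6286 -0.2114  0.1554] yaw -0.1851 tilt [ 0.0092 -0.0042] F [ 1.5 -1.  -0.1] op 0.0562 q [-0.4   0.32  1.38 -0.    1.43 -0.22]
mv [ 0.4895 -0.2651  0.027 ] [ 0.0062  0.0015 -0.0007] rows>=5.6 0.1
```

>>> jog_arm(motion=[0,0.49,-0.265,0.027,0.006,0.0015,0,0,0.49,-0.265,0.027,0.006,0.0015,0,0,0.49,-0.265,0.027,0.006,0.0015,0,0,0.49,-0.265,0.027,0.006,0.0015,0,0,0.49,-0.265,0.027,0.006,0.0015,0,0,0.49,-0.265,0.027,0.006,0.0015,0,0,0.49,-0.265,0.027,0.006,0.0015,0,0,0.49,-0.265,0.027,0.006,0.0015,0])

```text
t: 16.95
tool_pos: [0.5432, 0.0541, 0.1395]
orientation: [2.415, 2.009, -0.001]
force: [0.8, -0.8, -1.0]
opening: 0.056
```

```bash
python3 mv.py .5435 .0535 .085 -.184;python3 - <<'E'
from h import *
s=Cam("side")
s.crop("pics/s11.png",225,120,325,220,6)
E
```

```text
t 16.95 p [0.5432 0.0541 0.1395] yaw -0.1833 tilt [-0.0002 -0.0005] F [ 0.8 -0.8 -1. ] op 0.0560 q [ 0.01  0.04  1.73 -0.    1.37  0.19]
mv [-0.001   0.0008  0.1089] [-0.0001  0.0004  0.0004] rows>=1.1 0.0
```

View pics/s11.png

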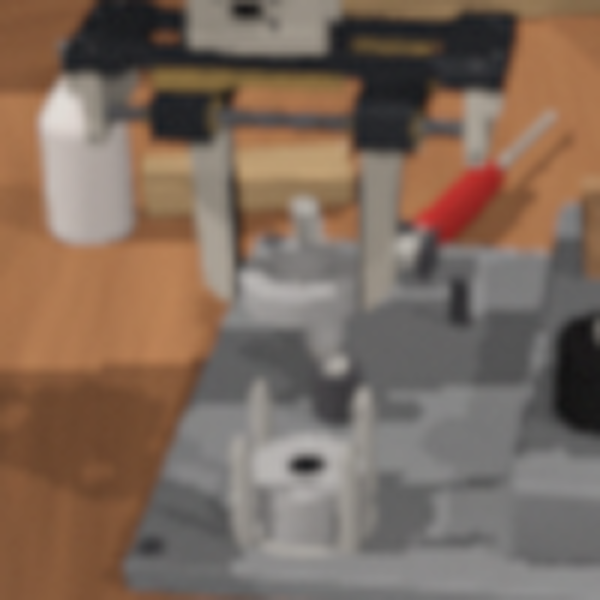

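>>> jog_arm(motion=[0,-0.001,0.001,0.04,0,0,0,0,-0.001,0.001,0.08,0,0,0,0,-0.001,0.001,0.105,0,0,0,0,-0.001,0.001,0.12,0,0,0,0,-0.001,0.001,0.13,0,0,0,0,-0.001,0.001,0.135,0,0,0,0,-0.001,0.001,0.135,0,0,0])

```text
t: 17.7
tool_pos: [0.5442, 0.0526, 0.0723]
orientation: [2.417, 2.007, -0.0]
force: [-0.2, 0.8, -0.4]
opening: 0.0564
```

```bash
python3 mv.py .5435 .0535 .051 -.184
```

```text
t 17.70 p [0.5442 0.0526 0.0723] yaw -0.1848 tilt [ 0.0003 -0.0006] F [-0.2  0.8 -0.4] op 0.0564 q [ 0.    0.11  1.79 -0.    1.25  0.19]
mv [ 0.0016 -0.0017  0.0426] [ 0.0002  0.0003 -0.0005] rows>=0.4 0.0
```

>>> jog_arm(motion=[0,0.0015,-0.0015,0.01,0,0,0,0,0.0015,-0.0015,0.02,0,0,0,0,0.0015,-0.0015,0.03,0,0,0,0,0.0015,-0.0015,0.04,0,0,0,0,0.0015,-0.0015,0.043,0,0,0,0,0.0015,-0.0015,0.043,0,0,0])

```text
t: 18.3
tool_pos: [0.5434, 0.0535, 0.0506]
orientation: [2.417, 2.007, -0.001]
force: [1.1, 0.6, -1.1]
opening: 0.0566
```

```bash
python3 mv.py .5435 .0535 .051 -.184
```

```text
t 18.30 p [0.5434 0.0535 0.0506] yaw -0.1847 tilt [-0.0001 -0.0006] F [ 1.1  0.6 -1.1] op 0.0566 q [ 0.    0.13  1.8  -0.    1.2   0.19]
mv [ 0.0001  0.0001 -0.0007] [ 0.      0.0004 -0.0005] rows>=0.0 0.0
```

>>> jog_arm(motion=[0,0,0,0.002,0,0,0,0,0,0,0.003,0,0,0,0,0,0,0.003,0,0,0])

```text
t: 18.6
tool_pos: [0.5436, 0.0535, 0.0505]
orientation: [2.416, 2.007, -0.001]
force: [-6.4, -0.2, 12.7]
opening: 0.0561
```

>>> jog_arm(motion=[0.8,0,0,0,0,0,0,0.8,0,0,0,0,0,0,0.8,0,0,0,0,0,0,0.8,0,0,0,0,0,0,0.8,0,0,0,0,0,0])

```text
t: 19.1
tool_pos: [0.5435, 0.0534, 0.0502]
orientation: [2.417, 2.007, -0.001]
force: [-0.1, 0.3, 0.6]
opening: 0.0746
```

>>> jog_arm(motion=[0.8,0,0,-0.03,0,0,0,0.8,0,0,-0.08,0,0,0,0.8,0,0,-0.16,0,0,0,0.8,0,0,-0.24,0,0,0,0.8,0,0,-0.24,0,0,0])

```text
t: 19.6
tool_pos: [0.5477, 0.0536, 0.1787]
orientation: [2.411, 2.002, 0.014]
force: [0.6, -0.9, 0.1]
opening: 0.0745
```

```bash
python3 mv.py .5485 -.3365 .12 1.387
```

```text
t 19.60 p [0.5477 0.0536 0.1787] yaw -0.1847 tilt [ 0.0117 -0.0006] F [ 0.6 -0.9  0.1] op 0.0745 q [ 0.    0.01  1.69 -0.    1.43  0.19]
mv [-0.7668  0.1435  0.1179] [ 0.0066  0.005  -1.0005] rows>=7.9 10.5
```

>>> jog_arm(motion=[0.6,-0.767,0.145,0,0,0,-1,0.6,-0.767,0.145,0,0,0,-1,0.6,-0.767,0.145,0.1,0.007,0.005,-1,0.6,-0.767,0.145,0.1,0.007,0.005,-1,0.6,-0.767,0.145,0.1,0.007,0.005,-1,0.6,-0.767,0.145,0.1,0.007,0.005,-1,0.6,-0.767,0.145,0.1,0.007,0.005,-1,0.6,-0.767,0.145,0.1,0.007,0.005,-1])

```text
t: 20.4
tool_pos: [0.5487, -0.3249, 0.1313]
orientation: [0.944, 2.995, -0.001]
force: [0.4, 0.2, -0.2]
opening: 0.0556
```

```bash
python3 mv.py .5494 -.338 .07 1.387;python3 - <<'E'
from h import *
t=Cam("top");s=Cam("side")
t.crop("pics/t12.png",205,160,305,260,6);s.crop("pics/s12.png",235,130,365,230,6)
s.crop("pics/s13.png",240,260,330,350,6)
E
```

```text
t 20.40 p [ 0.5487 -0.3249  0.1313] yaw 0.9601 tilt [ 0.0009 -0.0008] F [ 0.4  0.2 -0.2] op 0.0556 q [-0.61  0.28  1.48 -0.    1.38 -1.57]
mv [-0.016  -0.0207  0.1226] [-0.0003  0.0008 -0.2717] rows>=1.3 2.8
```

View pics/t12.png

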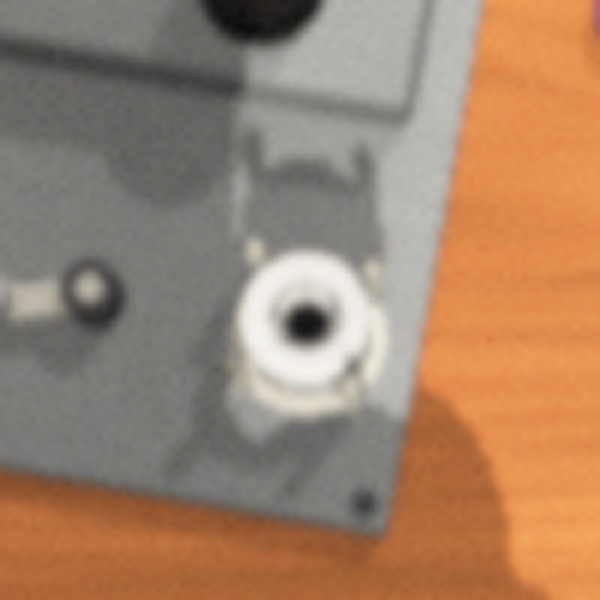

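View pics/s12.png

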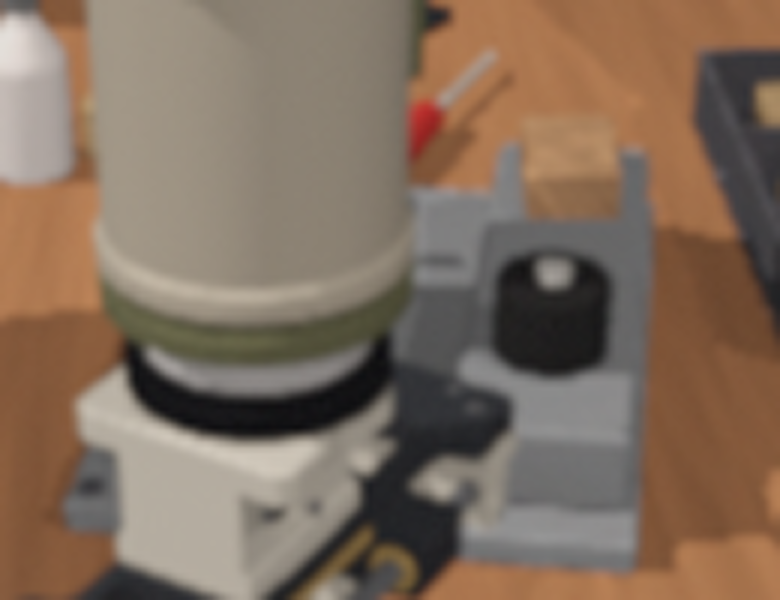

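View pics/s13.png

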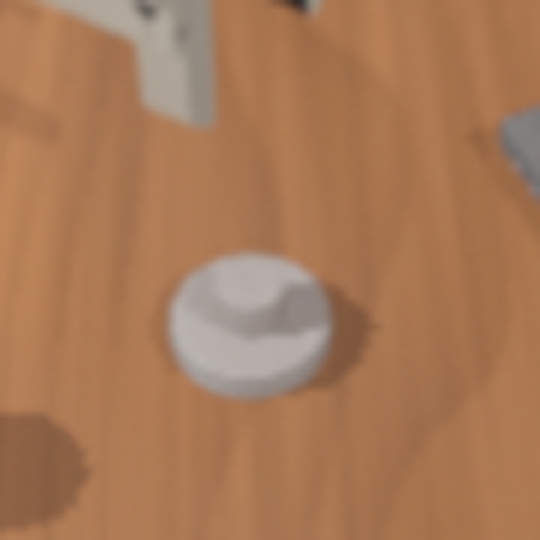

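```bash
python3 - <<'E'
from h import *
s=Cam("side")
f=lambda x,y:((x+.5)/6-.5+240,(y+.5)/6-.5+260)
b=np.array([.001,-.0004,0])
print(s.at(f(250,316),.012)-b,s.at(f(250,283),.028)-b)
w=np.linspace(0,6.28,100)
for z,r in((.012,.028),(.028,.012)):
    q=(s.proj(np.c_[.5494+r*np.cos(w),-.338+r*np.sin(w),0*w+z]+b)-[240,260]+.5)*6-.5; print(q.min(0),q.max(0))
E
```

```text
[ 0.5476233  -0.33933816  0.012     ] [ 0.54793076 -0.33851578  0.028     ]
[174.62266257 252.00941145] [335.47255379 377.09618472]
[219.36044623 255.28523991] [289.09814903 308.76364476]
```

>>> jog_arm(motion=[0.55,-0.014,-0.02,0.04,0,0,-0.272,0.55,-0.014,-0.02,0.08,0,0,-0.272,0.55,-0.014,-0.02,0.12,0,0,-0.272,0.55,-0.014,-0.02,0.16,0,0,-0.272,0.55,-0.014,-0.02,0.18,0,0,-0.272,0.55,-0.014,-0.02,0.18,0,0,-0.272])

```text
t: 21.15
tool_pos: [0.5467, -0.3362, 0.0386]
orientation: [-0.303, -3.123, -0.003]
force: [0.3, 0.1, 0.2]
opening: 0.0511
```

```bash
python3 mv.py .548 -.338 .0145 1.387
```

```text
t 21.15 p [ 0.5467 -0.3362  0.0386] yaw 1.3777 tilt [-0.0034  0.002 ] F [0.3 0.1 0.2] op 0.0511 q [-0.63  0.39  1.52 -0.    1.23 -2.01]
mv [-0.0035 -0.003   0.0482] [ 0.0008 -0.0024 -0.0059] rows>=0.5 0.1
```

>>> jog_arm(motion=[0.55,-0.003,-0.003,0.02,0,-0.002,-0.006,0.55,-0.003,-0.003,0.04,0,-0.002,-0.006,0.55,-0.003,-0.003,0.047,0,-0.002,-0.006,0.55,-0.003,-0.003,0.047,0,-0.002,-0.006,0.55,-0.003,-0.003,0.047,0,-0.002,-0.006])

```text
t: 21.65
tool_pos: [0.5478, -0.3381, 0.0153]
orientation: [-0.289, -3.128, -0.002]
force: [0.1, -0.6, -0.5]
opening: 0.0515
```

>>> jog_arm(motion=[0,0,0,0,0,0,0,0,0,0,0,0,0,0,0,0,0,0,0,0,0,0,0,0,0,0,0,0,0,0,0,0,0,0,0,0,0,0,0,0,0,0], grip_force=15)

```text
t: 22.25
tool_pos: [0.548, -0.3381, 0.0155]
orientation: [-0.289, -3.128, -0.002]
force: [0.1, -0.4, 2.2]
opening: 0.0237
```

```bash
python3 mv.py .548 -.338 .0145 -.184
```

```text
t 22.25 p [ 0.548  -0.3381  0.0155] yaw 1.3869 tilt [0.     0.0012] F [ 0.1 -0.4  2.2] op 0.0237 q [-0.63  0.42  1.53  0.    1.19 -2.02]
mv [0.     0.0002 0.002 ] [ 5.e-04 -7.e-04  1.e+00] rows>=0.0 10.5
```

>>> jog_arm(motion=[0.55,0,0,0,0,0,0,0.55,0,0,0,0,0,0,0.55,0,0,0,0,0,1,0.55,0,0,0,0,0,1,0.55,0,0,0,0,0,1,0.55,0,0,0,0,0,1,0.55,0,0,0,0,0,1,0.55,0,0,0,0,0,1])

```text
t: 23.05
tool_pos: [0.5479, -0.338, 0.0153]
orientation: [-1.628, -2.686, -0.002]
force: [-0.4, -0.0, -0.6]
opening: 0.0508
```

```bash
python3 mv.py .548 -.338 .015 -.184
```

```text
t 23.05 p [ 0.5479 -0.338   0.0153] yaw 0.4806 tilt [-0.0002  0.0013] F [-0.4 -0.  -0.6] op 0.0508 q [-0.63  0.42  1.53  0.    1.19 -1.11]
mv [-0.0001  0.0003  0.0006] [-0.     -0.0008  0.4231] rows>=0.0 4.4
```

>>> jog_arm(motion=[0.55,0,0,0,0,0,0.423,0.55,0,0,0,0,0,0.423,0.55,0,0,0,0,0,0.423,0.55,0,0,0,0,0,0.423,0.55,0,0,0,0,0,0.423,0.55,0,0,0,0,0,0.423])

```text
t: 23.65
tool_pos: [0.5478, -0.338, 0.0152]
orientation: [-2.416, -2.006, -0.001]
force: [0.6, 0.1, 0.2]
opening: 0.0511
```

>>> jog_arm(motion=[0,0,0,0,0,0,0,0,0,0,0,0,0,0,0,0,0,0,0,0,0,0,0,0,0,0,0,0,0,0,0,0,0,0,0,0,0,0,0,0,0,0], grip_force=20)

```text
t: 24.25
tool_pos: [0.5478, -0.338, 0.0152]
orientation: [-2.416, -2.006, -0.001]
force: [0.9, 0.5, 0.1]
opening: 0.0236
```

```bash
python3 mv.py .548 -.338 .16 -.184
```

```text
t 24.25 p [ 0.5478 -0.338   0.0152] yaw -0.1846 tilt [-0.0004  0.0013] F [0.9 0.5 0.1] op 0.0236 q [-0.63  0.42  1.53  0.    1.19 -0.45]
mv [ 5.000e-04  2.000e-04 -2.896e-01] [-0.0004 -0.0008 -0.0004] rows>=2.9 0.0
```

>>> jog_arm(motion=[0,0,0,0,0,0,0,0,0,0,-0.06,0,0,0,0,0,0,-0.14,0,0,0,0,0,0,-0.22,0,0,0,0,0,0,-0.3,0,0,0,0,0,0,-0.3,0,0,0])

```text
t: 24.85
tool_pos: [0.5512, -0.3406, 0.1734]
orientation: [2.409, 2.001, 0.005]
force: [0.9, -0.9, 0.0]
opening: 0.0236
```

```bash
python3 mv.py .5435 .0535 .15 -.184
```

```text
t 24.85 p [ 0.5512 -0.3406  0.1734] yaw -0.1844 tilt [ 0.0092 -0.0056] F [ 0.9 -0.9  0. ] op 0.0236 q [-0.63  0.27  1.41  0.    1.45 -0.45]
mv [ 0.7722 -0.16    0.0422] [ 0.0064  0.0025 -0.0003] rows>=7.9 0.1
```

>>> jog_arm(motion=[0,0.772,-0.16,0.03,0.006,0.0025,0,0,0.772,-0.16,0.03,0.006,0.0025,0,0,0.772,-0.16,0.03,0.006,0.0025,0,0,0.772,-0.16,0.03,0.006,0.0025,0,0,0.772,-0.16,0.03,0.006,0.0025,0,0,0.772,-0.16,0.03,0.006,0.0025,0,0,0.772,-0.16,0.03,0.006,0.0025,0,0,0.772,-0.16,0.03,0.006,0.0025,0])

```text
t: 25.65
tool_pos: [0.5426, 0.056, 0.1554]
orientation: [-2.416, -2.008, -0.0]
force: [0.4, 0.9, -1.0]
opening: 0.0232
```

```bash
python3 mv.py .5435 .0535 .105 -.184
```

```text
t 25.65 p [0.5426 0.056  0.1554] yaw -0.1836 tilt [0.     0.0004] F [ 0.4  0.9 -1. ] op 0.0232 q [0.01 0.02 1.72 0.   1.4  0.19]
mv [-0.0047  0.0027  0.1008] [-0.     -0.0002  0.0002] rows>=1.0 0.0
```

>>> jog_arm(motion=[0,-0.004,0.002,0.04,0,0,0,0,-0.005,0.003,0.08,0,0,0,0,-0.005,0.003,0.105,0,0,0,0,-0.005,0.003,0.105,0,0,0])

```text
t: 26.05
tool_pos: [0.5415, 0.0532, 0.1001]
orientation: [-2.413, -2.006, 0.006]
force: [-0.6, -0.3, -0.5]
opening: 0.0235
```

```bash
python3 mv.py .5435 .0535 .0795 -.184;python3 - <<'E'
from h import *
s=Cam("side")
s.crop("pics/s14.png",225,120,325,220,6)
E
```

```text
t 26.05 p [0.5415 0.0532 0.1001] yaw -0.1838 tilt [-0.0048  0.0003] F [-0.6 -0.3 -0.5] op 0.0235 q [0.   0.07 1.77 0.   1.3  0.19]
mv [0.0013 0.0039 0.0411] [-0.0031  0.0004  0.0001] rows>=0.4 0.0
```

View pics/s14.png

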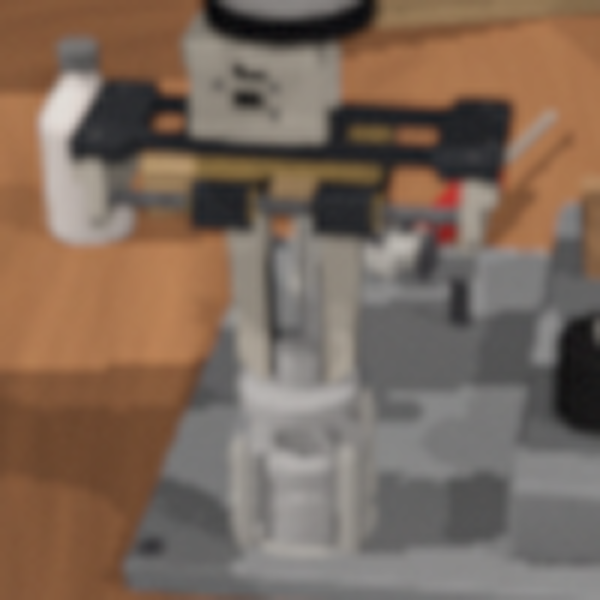

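>>> jog_arm(motion=[0,0.001,0.004,0.004,-0.003,0,0,0,0.001,0.004,0.012,-0.003,0,0,0,0.001,0.003,0.02,-0.003,0,0,0,0.001,0.003,0.028,-0.003,0,0,0,0.001,0.003,0.034,-0.002,0,0,0,0.001,0.003,0.038,-0.002,0,0,0,0.001,0.003,0.04,-0.002,0,0,0,0.001,0.003,0.04,-0.002,0,0])

```text
t: 26.9
tool_pos: [0.544, 0.0533, 0.0815]
orientation: [2.416, 2.008, -0.0]
force: [-0.2, -1.2, -0.8]
opening: 0.0232
```

```bash
python3 mv.py .5435 .0535 .0795 -.184
```

```text
t 26.90 p [0.544  0.0533 0.0815] yaw -0.1841 tilt [ 0.0001 -0.0002] F [-0.2 -1.2 -0.8] op 0.0232 q [ 0.    0.1   1.78 -0.    1.26  0.19]
mv [ 0.0002 -0.0011  0.0039] [ 0.0001  0.0001 -0.    ] rows>=0.0 0.0
```

>>> jog_arm(motion=[0,0,-0.001,0.003,0,0,0,0,0,-0.001,0.005,0,0,0,0,0,-0.001,0.005,0,0,0,0,0,-0.001,0.005,0,0,0])

```text
t: 27.3
tool_pos: [0.5436, 0.0534, 0.0791]
orientation: [2.416, 2.008, 0.0]
force: [0.0, 0.3, 0.5]
opening: 0.0231
```

```bash
python3 mv.py .5435 .0535 .079 -.184
```

```text
t 27.30 p [0.5436 0.0534 0.0791] yaw -0.1841 tilt [ 0.0003 -0.0002] F [0.  0.3 0.5] op 0.0231 q [ 0.    0.1   1.79 -0.    1.26  0.19]
mv [ 0.0003 -0.0002  0.0002] [ 0.0002  0.0001 -0.0001] rows>=0.0 0.0
```

>>> jog_arm(motion=[0,0,0,0.001,0,0,0,0.55,0,0,0.001,0,0,0,0.55,0,0,0.001,0,0,0,0.55,0,0,0,0,0,0,0.55,0,0,0,0,0,0,0.55,0,0,-0.04,0,0,0,0.55,0,0,-0.12,0,0,0,0.55,0,0,-0.2,0,0,0])

```text
t: 28.1
tool_pos: [0.5426, 0.0534, 0.1792]
orientation: [-2.415, -2.007, 0.003]
force: [0.9, -0.1, 0.3]
opening: 0.051
```

```bash
python3 mv.py .53 .2 .22 -.184;python3 - <<'E'
from h import *
t=Cam("top");s=Cam("side")
s.crop("pics/s15.png",225,120,325,220,6)
E
```

```text
t 28.10 p [0.5426 0.0534 0.1792] yaw -0.1841 tilt [-0.0021 -0.0002] F [ 0.9 -0.1  0.3] op 0.0510 q [ 0.    0.01  1.69 -0.    1.45  0.19]
mv [ 0.2836 -0.0786 -0.0816] [-0.0013  0.0004 -0.0001] rows>=3.1 0.0
```

View pics/s15.png

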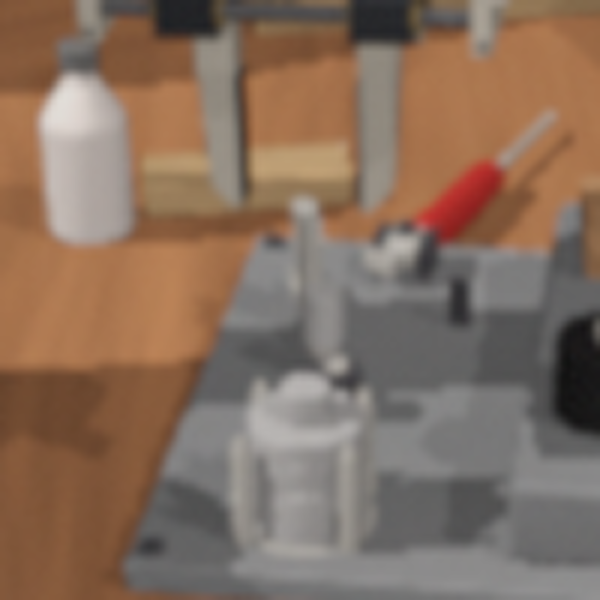

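```bash
cat > pd.py <<'E'
import sys
from mv import *
piv=np.array([.5609,.1469])
def pose(th,d):
    a=1.687-th; n=np.array([np.cos(a-np.pi/2),np.sin(a-np.pi/2)])
    return piv+.105*np.array([np.cos(a),np.sin(a)])-d*n, a
if __name__=="__main__":
    st(); z=float(sys.argv[1]); s=read_state()
    for a in sys.argv[2:]:
        th,d=map(float,a.split(",")); c,y=pose(th,d); print(th,d,np.round(c,4),round(y,3)); plan(c[0],c[1],z,y,s)
E
python3 pd.py .18 0,.04
```

```text
t 28.20 p [0.5474 0.0535 0.1862] yaw -0.1840 tilt [ 0.0111 -0.0002] F [1.  0.1 0.7] op 0.0511 q [ 0.    0.    1.68 -0.    1.45  0.19]
0.0 0.04 [0.509  0.2466] 1.687
mv [ 0.3656 -0.1463  0.0114] [ 0.0059  0.0057 -1.1911] rows>=3.9 12.5
```

>>> jog_arm(motion=[0,0.366,-0.146,0.01,0,0,-1,0,0.366,-0.146,0.01,0,0,-1,0,0.366,-0.146,0.01,0,0,-1,0,0.366,-0.146,0.01,0,0,-1,0,0.366,-0.146,0.01,0,0,-1,0,0.366,-0.146,0.01,0,0,-1,0,0.366,-0.146,0.01,0,0,-1,0,0.366,-0.146,0.01,0,0,-1])

```text
t: 29.0
tool_pos: [0.5088, 0.2469, 0.1799]
orientation: [0.848, 3.016, 0.0]
force: [-0.5, -0.5, 0.3]
opening: 0.0008
```

```bash
python3 pd.py .12 0,.04
```

```text
t 29.00 p [0.5088 0.2469 0.1799] yaw 1.0227 tilt [ 0.0082 -0.0021] F [-0.5 -0.5  0.3] op 0.0008 q [ 0.36  0.05  1.64 -0.    1.44 -0.66]
0.0 0.04 [0.509  0.2466] 1.687
mv [ 0.0003 -0.0007  0.1199] [-2.000e-04  5.500e-03 -4.229e-01] rows>=1.2 4.4
```

>>> jog_arm(motion=[0,0,0,0.04,0,0.005,-0.423,0,0,0,0.08,0,0.005,-0.423,0,0,0,0.1,0,0.005,-0.423,0,0,0,0.12,0,0.005,-0.423,0,0,0,0.12,0,0.005,-0.423,0,0,0,0.12,0,0.005,-0.423])

```text
t: 29.6
tool_pos: [0.5087, 0.2465, 0.1188]
orientation: [0.184, -3.135, 0.001]
force: [0.5, -0.4, 0.2]
opening: 0.0004
```

```bash
python3 pd.py .05 0,.04;python3 - <<'E'
from h import *
t=Cam("top");s=Cam("side")
s.crop("pics/s16.png",225,100,335,210,5.4);t.crop("pics/t16.png",140,150,240,250,6)
E
```

```text
t 29.60 p [0.5087 0.2465 0.1188] yaw 1.6881 tilt [-0.0009 -0.001 ] F [ 0.5 -0.4  0.2] op 0.0004 q [ 0.36  0.11  1.7  -0.    1.34 -1.33]
0.0 0.04 [0.509  0.2466] 1.687
mv [-7.000e-04  1.000e-04  1.375e-01] [-0.0006 -0.0007  0.0007] rows>=1.4 0.0
```

View pics/s16.png

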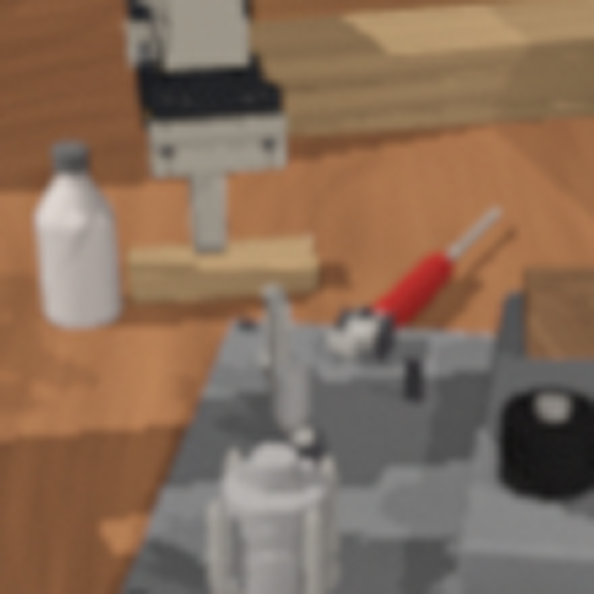

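View pics/t16.png

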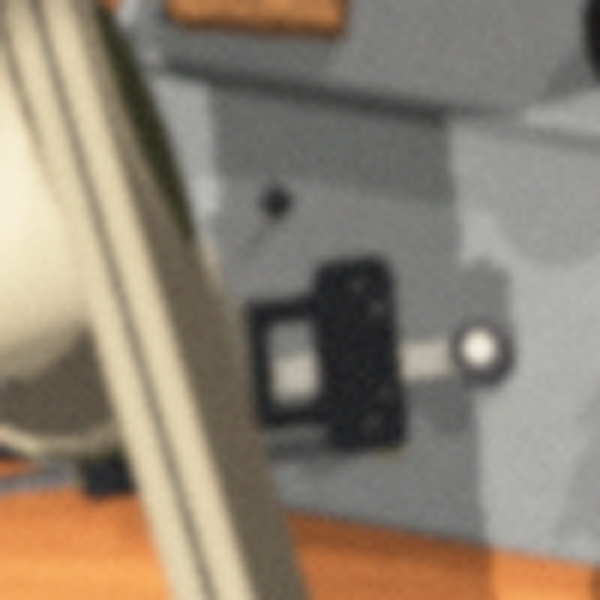

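>>> jog_arm(motion=[0,0,0,0.06,0,0,0,0,0,0,0.11,0,0,0,0,0,0,0.138,0,0,0,0,0,0,0.138,0,0,0,0,0,0,0.138,0,0,0], grip_force=40)

```text
t: 30.2
tool_pos: [0.5097, 0.2469, 0.0514]
orientation: [-0.178, 3.136, -0.001]
force: [-0.3, 0.4, 0.2]
opening: 0.0004
```

```bash
python3 pd.py .05 0,.02 0,.012 .1,.014 .2,.014 .3,.014 .4,.014 .5,.014;python3 - <<'E'
from h import *
t=Cam("top");s=Cam("side")
s.crop("pics/s17.png",225,100,335,210,5.4)
E
```

```text
t 30.20 p [0.5097 0.2469 0.0514] yaw 1.6841 tilt [ 0.0009 -0.0003] F [-0.3  0.4  0.2] op 0.0004 q [ 0.36  0.18  1.75 -0.    1.21 -1.32]
0.0 0.02 [0.5289 0.2489] 1.687
mv [-0.0386 -0.0004  0.0028] [-0.0003  0.0006 -0.0019] rows>=0.4 0.0
0.0 0.012 [0.5368 0.2498] 1.687
mv [-0.0546 -0.0004  0.0028] [-0.0003  0.0006 -0.0019] rows>=0.5 0.0
0.1 0.014 [0.5452 0.2517] 1.587
mv [-0.0717  0.0014  0.0028] [-0.0003  0.0006  0.0618] rows>=0.7 0.6
0.2 0.014 [0.5557 0.2527] 1.487
mv [-0.0929  0.0011  0.0028] [-0.0002  0.0006  0.1255] rows>=0.9 1.3
0.3 0.014 [0.5663 0.2527] 1.387
mv [-0.1139 -0.0013  0.0029] [-0.0002  0.0006  0.1891] rows>=1.1 2.0
0.4 0.014 [0.5769 0.2516] 1.287
mv [-0.1346 -0.0058  0.0029] [-2.000e-04  6.000e-04  2.528e-01] rows>=1.3 2.6
0.5 0.014 [0.5872 0.2495] 1.187
mv [-0.1547 -0.0123  0.0029] [-1.000e-04  6.000e-04  3.165e-01] rows>=1.6 3.3
```

View pics/s17.png

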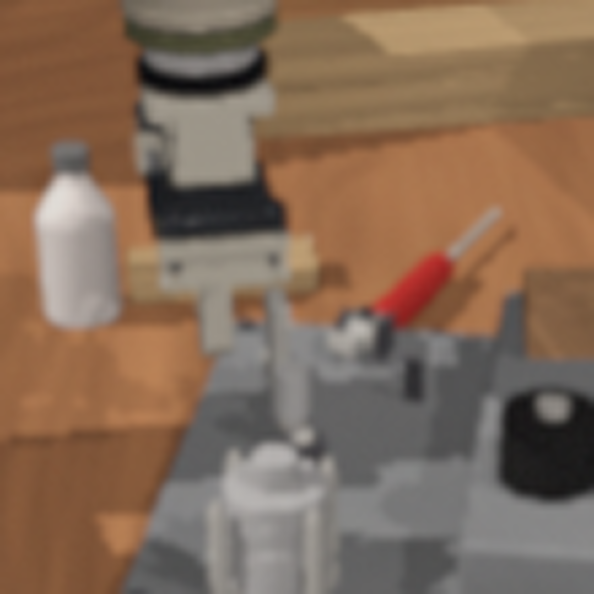

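>>> jog_arm(motion=[0,-0.02,0,0.002,0,0,0,0,-0.038,0,0.002,0,0,0,0,-0.05,0,0.002,0,0,0,0,-0.055,0,0.002,0,0,0.01,0,-0.063,0.001,0.002,0,0,0.03,0,-0.072,0.001,0.002,0,0,0.06,0,-0.072,0.001,0.002,0,0,0.06])

```text
t: 31.0
tool_pos: [0.546, 0.2521, 0.0516]
orientation: [-0.027, 3.14, 0.001]
force: [-7.6, -0.4, 5.9]
opening: 0.0001
```

```bash
python3 pd.py .05 .1,.014 .2,.014 .3,.014 .4,.014 .5,.014
```

```text
t 31.00 p [0.546  0.2521 0.0516] yaw 1.5882 tilt [0.001  0.0006] F [-7.6 -0.4  5.9] op 0.0001 q [ 0.35  0.27  1.64  0.    1.23 -1.24]
0.1 0.014 [0.5452 0.2517] 1.587
mv [ 0.0017 -0.0009  0.0032] [0.0004 0.0006 0.0007] rows>=0.0 0.0
0.2 0.014 [0.5557 0.2527] 1.487
mv [-0.0194  0.0009  0.0032] [0.0004 0.0006 0.0644] rows>=0.2 0.7
0.3 0.014 [0.5663 0.2527] 1.387
mv [-0.0406  0.0005  0.0032] [0.0004 0.0006 0.1281] rows>=0.4 1.3
0.4 0.014 [0.5769 0.2516] 1.287
mv [-0.0616 -0.002   0.0033] [0.0005 0.0006 0.1917] rows>=0.6 2.0
0.5 0.014 [0.5872 0.2495] 1.187
mv [-0.0823 -0.0066  0.0033] [0.0005 0.0006 0.2554] rows>=0.8 2.7
```

>>> jog_arm(motion=[0,-0.01,0.001,0,0,0,0.032,0,-0.02,0.001,0,0,0,0.064,0,-0.03,0.001,0,0,0,0.096,0,-0.04,0,0,0,0,0.128,0,-0.05,0,0,0,0,0.16,0,-0.062,-0.002,0,0,0,0.192])

```text
t: 31.6
tool_pos: [0.5734, 0.2527, 0.0511]
orientation: [-0.445, -3.102, 0.001]
force: [-8.2, 1.6, 4.1]
opening: 0.0004
```

```bash
python3 pd.py .05 .3,.014 .4,.014 .5,.014 .54,.014;python3 - <<'E'
from h import *
t=Cam("top");s=Cam("side")
s.crop("pics/s18.png",225,100,335,210,5.4);t.crop("pics/t18.png",140,150,240,250,6)
E
```

```text
t 31.60 p [0.5734 0.2527 0.0511] yaw 1.2857 tilt [-0.0074  0.0007] F [-8.2  1.6  4.1] op 0.0004 q [ 0.33  0.34  1.56  0.    1.25 -0.96]
0.3 0.014 [0.5663 0.2527] 1.387
mv [ 0.0135 -0.004   0.0023] [-0.0007 -0.0047 -0.0645] rows>=0.1 0.7
0.4 0.014 [0.5769 0.2516] 1.287
mv [-0.0073 -0.0001  0.0022] [-0.0009 -0.0047 -0.0009] rows>=0.1 0.1
0.5 0.014 [0.5872 0.2495] 1.187
mv [-0.0284  0.0016  0.002 ] [-0.0011 -0.0046  0.0628] rows>=0.3 0.7
0.54 0.014 [0.5913 0.2484] 1.147
mv [-0.0369  0.0018  0.0019] [-0.0012 -0.0046  0.0883] rows>=0.4 0.9
```

View pics/s18.png

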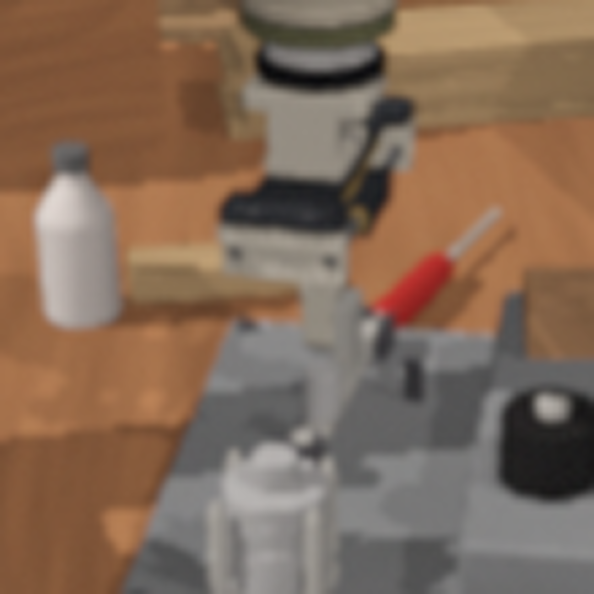

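View pics/t18.png

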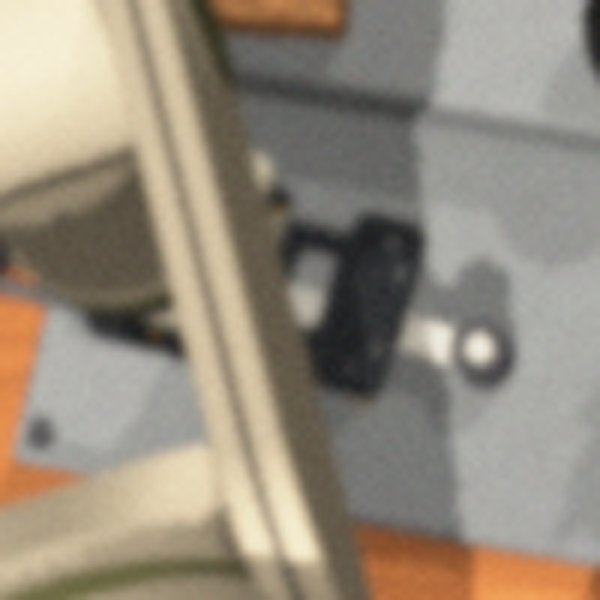

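>>> jog_arm(motion=[0,-0.007,0,0,0,-0.003,0,0,-0.014,0,0,0,-0.004,0.02,0,-0.021,0.001,0,0,-0.004,0.04,0,-0.028,0.001,0,0,-0.004,0.06,0,-0.028,0.001,0,0,-0.004,0.06,0,-0.028,0.001,0,0,-0.004,0.06])

```text
t: 32.3
tool_pos: [0.5878, 0.2494, 0.051]
orientation: [-0.593, -3.084, 0.002]
force: [-11.5, 1.8, 7.5]
opening: 0.0007
```

```bash
python3 pd.py .05 .4,.014 .5,.014 .54,.014;python3 - <<'E'
from h import *
t=Cam("top");s=Cam("side")
s.crop("pics/s19.png",265,130,335,200,8.4);t.crop("pics/t19.png",140,150,240,250,6)
E
```

```text
t 32.30 p [0.5878 0.2494 0.051 ] yaw 1.1906 tilt [-0.0011 -0.0009] F [-11.5   1.8   7.5] op 0.0007 q [ 0.32  0.37  1.53 -0.    1.25 -0.87]
0.4 0.014 [0.5769 0.2516] 1.287
mv [ 0.022  -0.004   0.0019] [-0.0008 -0.0005 -0.0613] rows>=0.2 0.6
0.5 0.014 [0.5872 0.2495] 1.187
mv [ 0.0011 -0.0002  0.0019] [-0.0008 -0.0005  0.0023] rows>=0.0 0.0
0.54 0.014 [0.5913 0.2484] 1.147
mv [-0.0073  0.0007  0.0019] [-0.0008 -0.0004  0.0278] rows>=0.1 0.3
```

View pics/s19.png

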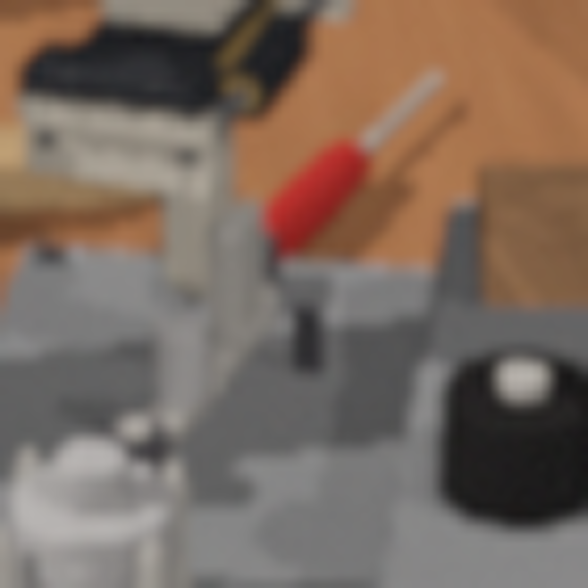

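View pics/t19.png

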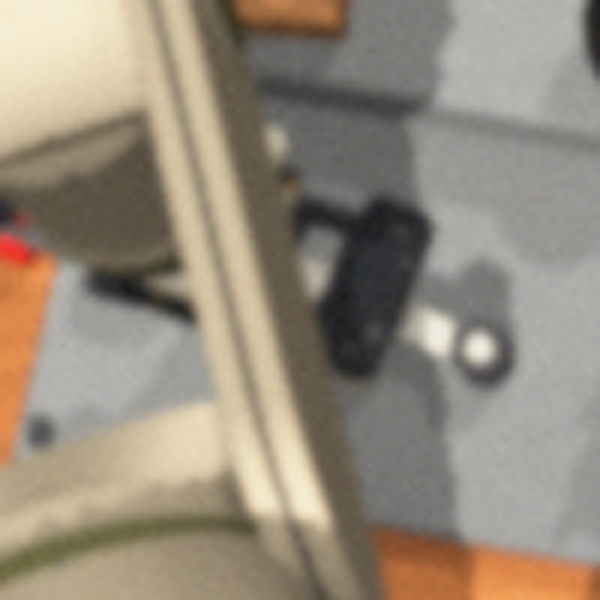

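```bash
python3 - <<'E'
from pd import *
s=Cam("side");k=10;box=(275,140,330,195)
for th,col in((.44,(0,0,255)),(.5,(0,255,0)),(.56,(255,0,0))):
    im=cv2.resize(s.im[box[1]:box[3],box[0]:box[2]],None,fx=k,fy=k,interpolation=cv2.INTER_CUBIC)
    a=1.687-th;u=np.array([np.cos(a),np.sin(a)]);n=np.array([u[1],-u[0]])
    P=[]
    for z in(.038,.086):
        for i,j in((-1,-1),(1,-1),(1,1),(-1,1)): P.append([*(piv+u*(.105+.016*i)+n*.006*j),z])
    q=((s.proj(np.array(P)+[.001,-.0004,0])-box[:2]+.5)*k-.5).astype(int)
    cv2.polylines(im,[q[:4],q[4:]],True,col,1)
    for i in range(4): cv2.line(im,tuple(map(int,q[i])),tuple(map(int,q[i+4])),col,1)
    cv2.imwrite(f"pics/th{int(th*100)}.png",im)
a=[cv2.imread(f"pics/th{x}.png")[:,100:360] for x in(44,50,56)]
cv2.imwrite("pics/th.png",np.hstack(a))
E
```

```text
(no output)
```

View pics/th.png

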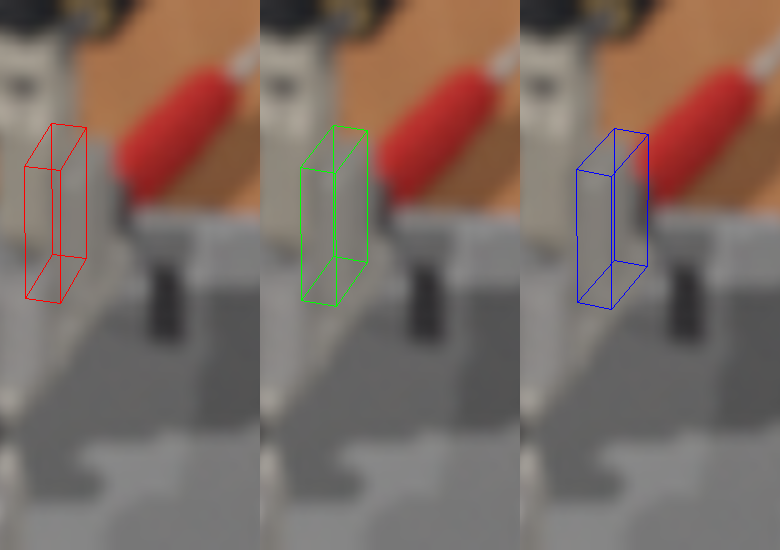

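>>> jog_arm(motion=[0,-0.004,0,0,0,0,0,0,-0.004,0,0,0,0,0,0,-0.004,0,0,0,0,0,0,-0.004,0,0,0,0,0])

```text
t: 32.85
tool_pos: [0.588, 0.2493, 0.0509]
orientation: [-0.592, -3.08, 0.003]
force: [-10.6, 1.7, 9.0]
opening: 0.0006
```

```bash
python3 pd.py .05 .5,.014 .54,.014;python3 - <<'E'
from h import *
t=Cam("top");s=Cam("side")
s.crop("pics/s20.png",235,130,335,205,7.5);cv2.imwrite("pics/s21.png",s.im)
t.crop("pics/t20.png",190,150,290,250,6)
E
python3 mv.py
```

```text
t 32.85 p [0.588  0.2493 0.0509] yaw 1.1909 tilt [-0.0052 -0.0007] F [-10.6   1.7   9. ] op 0.0006 q [ 0.32  0.37  1.52  0.    1.25 -0.87]
0.5 0.014 [0.5872 0.2495] 1.187
mv [ 0.0015 -0.0001  0.0019] [-0.0016 -0.0029  0.0025] rows>=0.0 0.0
0.54 0.014 [0.5913 0.2484] 1.147
mv [-0.0069  0.0008  0.0018] [-0.0017 -0.0029  0.0279] rows>=0.1 0.3
t 32.95 p [0.588  0.2493 0.0509] yaw 1.1909 tilt [-0.0052 -0.0006] F [-11.9   1.1   7.9] op 0.0005 q [ 0.32  0.37  1.52  0.    1.25 -0.87]
```

View pics/s20.png

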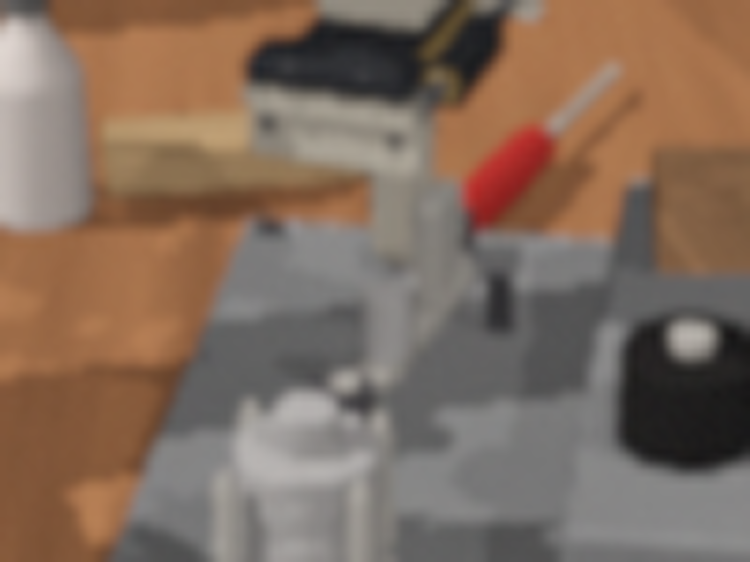

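View pics/s21.png

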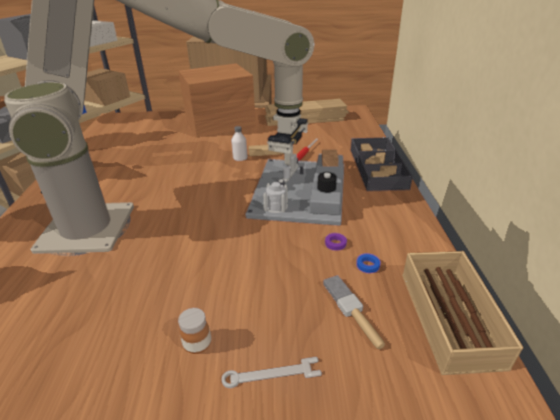

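View pics/t20.png

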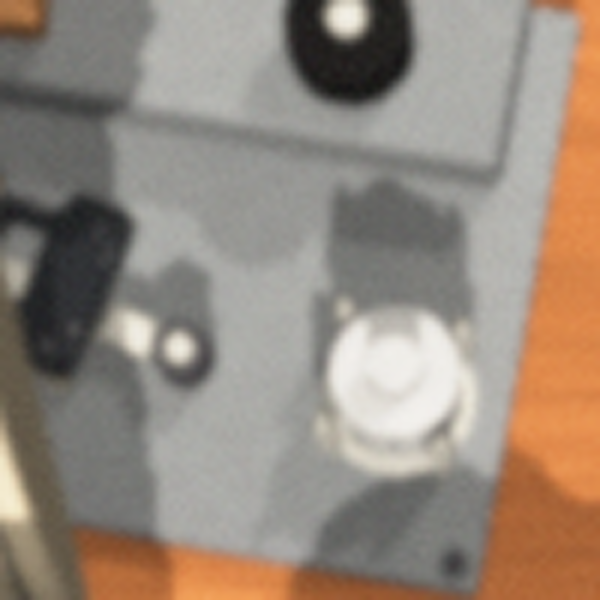

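>>> jog_arm(motion=[0,-0.004,0,0,0,0,0.01,0,-0.008,0,0,0,0,0.015,0,-0.008,0,0,0,0,0.015,0,-0.008,0,0,0,0,0.015,0,-0.008,0,0,0,0,0.015,0,-0.008,0,0,0,0,0.015])

```text
t: 33.55
tool_pos: [0.5901, 0.2487, 0.051]
orientation: [-0.627, -3.069, 0.003]
force: [-10.4, 2.5, 7.9]
opening: 0.0001
```

```bash
python3 mv.py; python3 -c "
from plant import *
print(close_job())"
```

```text
t 33.55 p [0.5901 0.2487 0.051 ] yaw 1.1676 tilt [-0.0091 -0.0001] F [-10.4   2.5   7.9] op 0.0001 q [ 0.32  0.38  1.51  0.    1.26 -0.85]
the job is handed in; nothing more can be done
None
```

I stacked the drum, spacer ring and cap (hub up) in the pocket and let go of each. I then pushed the tensioner paddle past its click and handed in at 33.6 s, still holding it with the closed fingers.

**Last checks:**
- **Stack:** both cameras show it level and between the four posts. I saw no side load as the parts went in.
- **Tensioner angle:** I put it at about 0.52 rad. The tool pose gives this, and side and top views taken just before the last 2 mm push put it at 0.50–0.56 and 0.51. The joint itself can't be read.
- **Push:** the gripper presses the paddle with about 10.5 N, roughly what the spring alone should give. It did not rise over the last few millimetres, so the arm is not on its stop.
- **Bystanders:** every one I could see looked unmoved, and so did the coloured rings. I did not measure any of them.

**Disagreements and limits:**
- **Camera offset:** the two cameras differed by up to about 5 mm on the same points. I corrected for this with a drum position taken from gripping it at two angles.
- **Vertical force:** it read about 8 N upward during the push, which I put down to friction on the paddle.
- **Pawl:** I never saw it drop. That it is home rests on the tensioner angle being past 0.40.

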